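# Mount the file cup in its clamp base and put the files away

## Task

Swing the clamp lever on the green base open, push the metal cup down into the socket, twisting it to and fro as it binds, until its flange is flush on the block, and swing the lever fully shut over the flange. Then stand every hand file that lies on the bench upright in the cup, blade down with the tip on the cup's floor and handle up. Leave the tray, the can and the die block where they are.

Things in the scene. Friction and masses are not known exactly. Their poses are not given: they have to be found in the camera images.
- holder: Green cast clamp base fixed to the bench: block 115 x 200 mm (its x by its y), 42 mm high. Origin on the bench under the centre of its round socket; its z is up. Along its +y the block carries a swinging clamp lever.
- socket (a point): Centre of the socket's mouth, on the block's top face (42 mm above the bench); same axes as the holder. The bore is 59 mm wide and 33 mm deep. Three sprung brass shoes stick 3 mm into it just below the mouth, so the cup's spigot binds some 15 to 20 mm short of home and does not sink by its own weight: pressing straight down it takes some 15 to 20 N (kept centred and upright) to slide home, less if the cup is twisted to and fro while pressed.
- lever (a joint): Angle of the clamp lever about its upright hinge, rad: 0 = fully shut (hard stop; its claw lies over the socket's edge, just above where the cup's flange ends up), 1.4 = fully open (stop). Grows counter-clockwise seen from above. It turns stiffly (0.1 N m) and stays where left. The claw clears the cup's flange above about 0.8, and cannot shut on a cup that is not fully home.
- lever_hinge (a point): Point on the lever's hinge axis, 70 mm from the socket's centre along the holder's +y, 53 mm above the bench, in the 8 mm thick steel arm. The claw end reaches 32 mm from the hinge towards the socket when shut.
- lever_peg (a point): Middle part of the upright black round peg on the lever's other end (14 mm thick, from 57 to 99 mm above the bench; this point is at 82 mm). 55 mm from the hinge, on the side away from the socket when shut. Pinch it from above, or push it, along an arc about the hinge.
- cup_mid (a point): Centre of the metal cup, half-way up its 131 mm, on its axis; z points to its mouth. From below: solid spigot 56 mm wide and 30 mm high with a tapered foot (47 mm at the bottom, full width 13 mm up); flange 84 mm wide, 6 mm thick; open round cup 68 mm outside, 62 mm inside, 95 mm deep. 0.3 kg. It stands upright on the bench at the start. Fully home in the socket its flange lies on the block's top.
- cup_floor (a point): Centre of the cup's inner floor, 36 mm above its underside (level with the flange's top), 29.5 mm below cup_mid; 6 mm above socket when the cup is fully home.
- file1_grip (a point): A hand file lying on the bench (may be absent): black square handle 20 x 20 mm, 98 mm long, and a slim steel blade 11 x 4 mm, 112 mm long, 210 mm over all, 0.1 kg. This point is on its long axis, half-way up the handle, 140 mm from the blade's tip, 70 mm from the butt; its centre of mass is about 24 mm from here towards the blade. x points along the file from blade tip to butt.
- file1_tip (a point): Tip of the same file's blade, on its long axis; same axes.
- file2_grip (a point): A hand file lying on the bench (may be absent): black square handle 20 x 20 mm, 98 mm long, and a slim steel blade 11 x 4 mm, 112 mm long, 210 mm over all, 0.1 kg. This point is on its long axis, half-way up the handle, 140 mm from the blade's tip, 70 mm from the butt; its centre of mass is about 24 mm from here towards the blade. x points along the file from blade tip to butt.
- file2_tip (a point): Tip of the same file's blade, on its long axis; same axes.
- file3_grip (a point): A hand file lying on the bench (may be absent): black square handle 20 x 20 mm, 98 mm long, and a slim steel blade 11 x 4 mm, 112 mm long, 210 mm over all, 0.1 kg. This point is on its long axis, half-way up the handle, 140 mm from the blade's tip, 70 mm from the butt; its centre of mass is about 24 mm from here towards the blade. x points along the file from blade tip to butt.
- file3_tip (a point): Tip of the same file's blade, on its long axis; same axes.
- file4_grip (a point): A hand file lying on the bench (may be absent): black square handle 20 x 20 mm, 98 mm long, and a slim steel blade 11 x 4 mm, 112 mm long, 210 mm over all, 0.1 kg. This point is on its long axis, half-way up the handle, 140 mm from the blade's tip, 70 mm from the butt; its centre of mass is about 24 mm from here towards the blade. x points along the file from blade tip to butt.
- file4_tip (a point): Tip of the same file's blade, on its long axis; same axes.
- tray_mid (a point): Bystander: shallow metal tray of spoon blanks, 140 x 200 x 22 mm, its centre 11 mm up.
- paste_mid (a point): Bystander: upright can, 70 mm wide, 75 mm high; its middle.
- die_mid (a point): Bystander: steel die block 80 x 110 x 35 mm; its middle.
There are look-alikes about, which are no part of the job. What is shaped like the part that bears file1_grip but turquoise is not meant. What is shaped like the part that bears file2_grip but white is not meant.

How it is judged:
By the outcome, as a careful person would: the job done as asked, in the order asked, and still so for the second after the job is handed in, with the robot touching nothing.
Of file1, file2, file3, file4 only 3 to 4 are there at a start; the rules pass over those that are not, and their reading is None.
At some moment in a run one of file1, file2, file3, file4 may be knocked a few centimetres aside while the robot is not near it.
It also fails if it takes over 210 s, if anything falls off the work surface, if the arm or the gripper's body presses on something with over 40 N, if the wrist force passes 120 N, or if a joint passes its speed limit or range.

## Robot

A 6-joint arm with a two-finger parallel gripper is mounted at the origin on the work surface. World frame = base frame: x ahead of the robot, y to its left, z up, the work surface at z = 0. Lengths are in m, angles in rad, forces in N, time in s.
With the tool pointing down it reaches from about 0.375 to 0.9 m from the base axis. Payload 3.1 kg.
Tool frame: the origin (TCP) lies between the finger pads; the fingertips stand 25 mm ahead of it and the grasp point (between the pads) lies 6 mm ahead of it (manip.tips_ahead is the distance from the TCP to the fingertips, in m); y points along the fingers, z is the direction in which the jaws open and shut, and the axes are right-handed (so a half turn about y gives the same grasp; the last joint's range is limited). The gripper opens to 87 mm and grips with 3 to 60 N. Pads are 19 mm wide; open, the fingers measure 117 mm over their backs; the gripper's body (75 mm by 190 mm) begins 51 mm behind the grasp point.
Start: joints at [1.157, 0.527, 1.433, -0, 1.181, -0.178], TCP at [0.146, 0.608, 0.248] pointing down, gripper open.
Joint ranges: [-3.08, 3.08], [-0.75, 2.2], [0.22, 2.44], [-1.43, 4.57], [0, 2.65], [-2.85, 2.85]. Speed limits (rad/s): [2.79, 2.79, 3.14, 3.14, 3.14, 3.14].

## Interface

Orientations are given as a 3x3 rotation matrix whose columns are the frame's x, y, z axes.
In Python, from plant import manip, optics gives the robot as it stands.
- The arm moves only by the tool drive_tool, never from a script. Its argument "targets" is a list that holds one entry, the list of rows, each a list of 7 numbers: the opening, from 0 (shut) to 1 (fully open), then the shift along the world's x, y, z in units of 2 cm (1.0 is 2 cm), then the turn, a rotation vector about the world's x, y, z in units of pi/4 rad (1.0 is pi/4 rad). A call has exactly 10 rows; each row shifts and turns the commanded pose from where the row before left it; what a row does not reach is not made up. A row lasts 1/10 s, in which the tool goes at most 50 mm and 8.59 degrees, less where a joint would pass 70% of its speed; a pose out of reach is approached as far as the arm can. A call with a number of a shift or a turn outside -1 to 1 is refused whole. A call with a gripper value outside its range is refused whole. The fingers move at their own pace and stop on an object; "force" is the grip in N (left out, the last holds). Time passes only in rows, so rows that do not move let the fingers close, or fill a call up. It gives the time, the measured TCP pose, the force and the opening at its end, in the units of the state.
- manip.read_state(): the state, without advancing time (a new reading comes with each control period).
- optics.snapshot(name): name is "scene" or "top" or "wrist"; returns the picture (384x512x3 uint8, red, green, blue); there is no depth.
- optics.camera_params(name): a dict with "mtx" (3x3 intrinsics, pixels), "cam_to_world" (4x4, takes a point from camera to world coordinates); the wrist camera has in their place "mount" (4x4, takes a point from camera to tool coordinates, whose origin is the TCP and whose axes are the tool frame's). Camera axes: x right, y down, z forward; pixel columns grow to the right and rows downward; lengths in m; the calibration is good to about 2 mm. A picture is of the moment at which its call begins: read the wrist's pose just before it. camera_params takes no time and is no camera call.
- manip.close_job(): hands the job in, once; it reports no verdict.
The state is a dict: "time": time; "joint_pos": joint angles; "qd": joint speeds; "effort": joint torques, N m; "position": TCP position; "tcp_rot": TCP orientation; "contact_force": force on the tool from outside, world axes, zero at the start; "torque": the same for the moment, N m; "finger_gap": opening from 0.0 (shut) to 1.0 (fully open).
Only numpy, scipy, OpenCV 4.12 (cv2) and the standard library are available. Lean on these libraries where they do the work, as an engineer would, in place of code of your own. Each camera call takes 0.05 s, during which the arm holds its last target. There are 200 camera calls.

## Working session

There is one attempt and no reset: what is moved stays moved. The work goes in short steps, Python scripts to look and compute and a tool call to move; the robot and the scene stay as the last step left them, time stands still between calls to the robot, and variables do not carry over. Pictures are saved under pics/ and viewed, about 12 in all and at most 16, crops included, and the job is handed in when it is done.

Besides the shell and the picture viewer there is one more tool, called after "Call:" in YAML: its name, and indented under it one key for each argument. drive_tool: Moves the arm, as the interface text tells. Shifts and turns lie within -1 to 1; 1 stands for 2 cm of shift or pi/4 rad of turn. Its arguments: {"type":"object","properties":{"targets":{"type":"array"},"force":{"type":"number"}},"required":["targets"]}

```bash
mkdir -p pics; ls; python3 - <<'E'
from plant import manip, optics
import cv2
for n in ["scene","top"]:
    im=optics.snapshot(n); cv2.imwrite(f"pics/{n}0.png",cv2.resize(im[:,:,::-1],(800,600),interpolation=cv2.INTER_CUBIC))
    cv2.imwrite(f"pics/raw_{n}0.png",im[:,:,::-1])
    p=optics.camera_params(n); print(n,p["mtx"].round(1).tolist(),p["cam_to_world"].round(3).tolist())
print(optics.camera_params("wrist")); s=manip.read_state(); print(s)
E
```

```text
pics
scene [[445.5, 0.0, 253.6], [0.0, 445.5, 187.3], [0.0, 0.0, 1.0]] [[0.325, 0.756, -0.568, 1.351], [0.946, -0.251, 0.206, -0.19], [0.013, -0.604, -0.797, 1.19], [0.0, 0.0, 0.0, 1.0]]
top [[440.3, 0.0, 256.4], [0.0, 440.3, 191.5], [0.0, 0.0, 1.0]] [[0.004, -0.98, 0.198, 0.291], [-1.0, -0.003, 0.005, 0.111], [-0.004, -0.198, -0.98, 1.411], [0.0, 0.0, 0.0, 1.0]]
{'mtx': array([[313.07144077,   0.        , 257.80527484],
       [  0.        , 313.07144077, 192.83117658],
       [  0.        ,   0.        ,   1.        ]]), 'mount': array([[ 1.66108241e-04,  9.53699195e-01,  3.00762062e-01,
        -8.30178501e-02],
       [-8.10512137e-04, -3.00761839e-01,  9.53698935e-01,
        -1.37654575e-01],
       [ 9.99999658e-01, -4.02188555e-04,  7.23025752e-04,
        -3.34280918e-04],
       [ 0.00000000e+00,  0.00000000e+00,  0.00000000e+00,
         1.00000000e+00]])}
{'time': 0.1, 'joint_pos': array([ 1.15649168e+00,  5.28363329e-01,  1.43371484e+00, -7.51018330e-06,
        1.18142022e+00, -1.78503601e-01]), 'qd': array([ 0.00073857, -0.00256863, -0.00243552, -0.00014991,  0.00191593,
       -0.00065138]), 'effort': array([ 1.52317502e-04, -4.40988672e+01, -1.77150714e+01,  6.35200460e-02,
        5.33393794e-02, -4.58436489e-05]), 'position': array([0.14574956, 0.60716571, 0.24669439]), 'tcp_rot': array([[ 9.72328053e-01, -7.60801689e-04,  2.33618446e-01],
       [-2.33619449e-01, -1.74730361e-03,  9.72326540e-01],
       [-3.31545320e-04, -9.99998184e-01, -1.87669039e-03]]), 'contact_force': array([-0.44472776,  0.29015876,  0.08215864]), 'torque': array([ 0.02249436, -0.01477479,  0.00329898]), 'finger_gap': 0.9982899300716175}
```

View pics/top0.png

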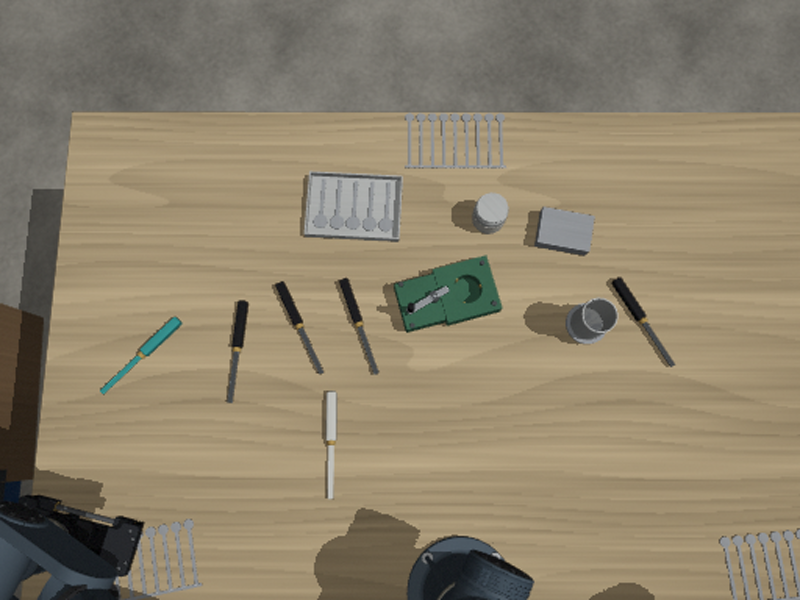

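View pics/scene0.png

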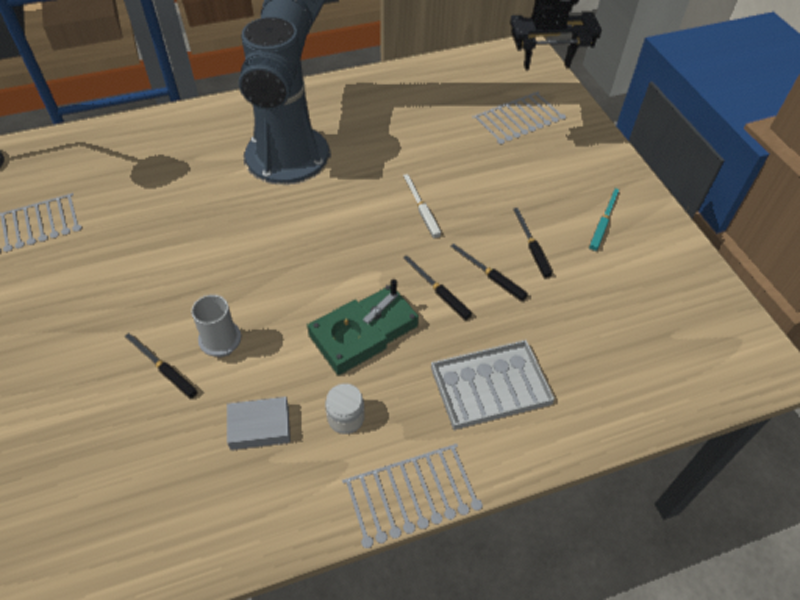

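```bash
cat > h.py <<'E'
from plant import manip, optics
import cv2, numpy as np
def P(name,s=None):
    p=optics.camera_params(name)
    if name!="wrist": return p["mtx"],p["cam_to_world"]
    s=s or manip.read_state(); T=np.eye(4); T[:3,:3]=s["tcp_rot"]; T[:3,3]=s["position"]
    return p["mtx"],T@p["mount"]
def ray(name,u,v,z,KT=None):
    K,T=KT or P(name); d=T[:3,:3]@np.linalg.solve(K,[u,v,1.]); o=T[:3,3]
    return o+d*(z-o[2])/d[2]
def proj(name,X,KT=None):
    K,T=KT or P(name); c=np.linalg.inv(T)@np.r_[X,1]; q=K@c[:3]; return q[:2]/q[2]
def dark_files(im,name="top",KT=None,zc=0.012):
    m=(im.max(2)<45).astype(np.uint8); n,l,st,c=cv2.connectedComponentsWithStats(m); out=[]
    for i in range(1,n):
        if 80<st[i,4]<600 or KT is not None and st[i,4]>300: out.append((c[i],cv2.minAreaRect(np.argwhere(l==i)[:,::-1].astype(np.float32))))
    return out
def snap(name,fn,crop=None,k=1):
    s=manip.read_state(); im=optics.snapshot(name); b=im[:,:,::-1]
    if crop: x0,y0,x1,y1=crop; b=b[y0:y1,x0:x1]
    cv2.imwrite(f"pics/{fn}.png",cv2.resize(b,None,fx=k,fy=k,interpolation=cv2.INTER_CUBIC)); return im,P(name,s)
def st():
    s=manip.read_state(); print(round(s["time"],2),s["position"].round(4),s["tcp_rot"].round(3).tolist(),s["contact_force"].round(1),s["finger_gap"],s["joint_pos"].round(2))
E
python3 - <<'E'
from h import *
im=cv2.imread("pics/raw_top0.png"); 
for c,r in dark_files(im):
    w=ray("top",*c,.013); bp=cv2.boxPoints(r); W=np.array([ray("top",*b,.013) for b in bp]); print(c.round(1),r[1],w.round(3),[x.round(3).tolist() for x in W[:,:2]])
cv2.imwrite("pics/c1.png",cv2.resize(im[155:230,240:400],None,fx=5,fy=5,interpolation=cv2.INTER_CUBIC))
E
```

```text
[223.7 191.7] (28.733469009399414, 5.214181900024414) [0.572 0.223 0.013] [[0.613, 0.248], [0.619, 0.232], [0.529, 0.199], [0.524, 0.215]]
[401.8 191.1] (29.67646026611328, 6.37905216217041) [ 0.576 -0.353  0.013] [[0.611, -0.319], [0.623, -0.337], [0.542, -0.386], [0.53, -0.368]]
[184.3 193.6] (28.272911071777344, 5.4975104331970215) [0.565 0.351 0.013] [[0.603, 0.38], [0.611, 0.364], [0.527, 0.322], [0.519, 0.338]]
[153.1 207.1] (6.363961219787598, 28.849958419799805) [0.52  0.45  0.013] [[0.476, 0.464], [0.569, 0.456], [0.566, 0.435], [0.473, 0.444]]
[ 11.4 274. ] (32.0, 22.0) [0.307 0.883 0.013] [[0.356, 0.924], [0.356, 0.855], [0.258, 0.844], [0.258, 0.913]]
[ 54.8 379.4] (9.0, 43.0) [-0.002  0.717  0.013] [[0.013, 0.787], [0.014, 0.658], [-0.012, 0.656], [-0.012, 0.784]]
```

View pics/c1.png

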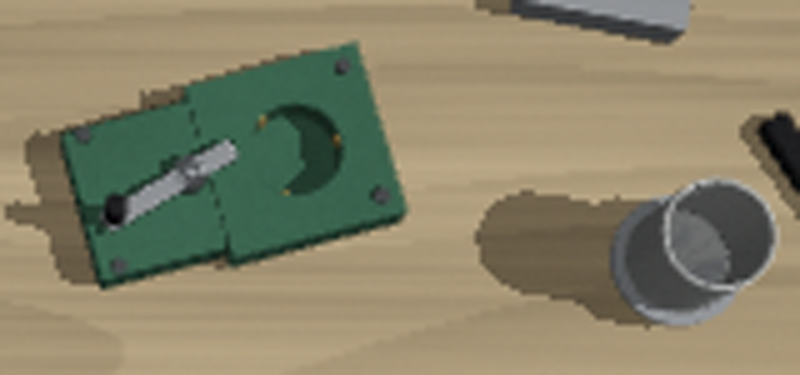

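```bash
python3 - <<'E'
from h import *
def q(u,v,z): return ray("top",240+(u+.5)/5-.5,155+(v+.5)/5-.5,z)
for n,a in dict(sock=(296,149,.042),TR=(355,43,.042),BR=(404,213,.042),BL=(100,283,.042),TL=(62,135,.042),TL2=(188,87,.042),BL2=(230,262,.042),hinge=(191,174,.058),peg=(114,206,.099),claw=(232,151,.057),rim=(720.5,234.5,.131),floor=(700,246,.036)).items(): print(n,q(*a).round(4))
E
```

```text
sock [ 0.5904 -0.0172  0.042 ]
TR [ 0.6602 -0.0561  0.042 ]
BR [ 0.5492 -0.0849  0.042 ]
BL [0.5037 0.1072 0.042 ]
TL [0.599  0.1317 0.042 ]
TL2 [0.6307 0.0512 0.042 ]
BL2 [0.5174 0.0254 0.042 ]
hinge [0.5706 0.0503 0.058 ]
peg [0.5421 0.099  0.099 ]
claw [0.5857 0.0244 0.057 ]
rim [ 0.5202 -0.2583  0.131 ]
floor [ 0.5298 -0.2724  0.036 ]
```

Call:
drive_tool:
  targets:
    - [[0.5,0.78,-1,0,0,0,0],[0.5,0.78,-1,0,0,0,0],[0.5,0.78,-1,0,0,0,0],[0.5,0.78,-1,0,0,0,0],[0.5,0.78,-1,0,0,0,0],[0.5,0.78,-1,0,0,0,0],[0.5,0.78,-1,0,0,0,0],[0.5,0.78,-1,0,0,0,0],[0.5,0.78,-1,0,0,0,0],[0.5,0.78,-1,0,0,0,0]]
  force: 10

```text
time: 1.1
position: [0.3023, 0.4066, 0.2472]
tcp_rot: [[0.972, -0.001, 0.234], [-0.234, -0.001, 0.972], [-0.0, -1.0, -0.001]]
contact_force: [0.6, 0.6, 0.2]
finger_gap: 0.502
```

Call:
drive_tool:
  targets:
    - [[0.5,0.78,-1,0,0,0,0],[0.5,0.78,-1,0,0,0,0],[0.5,0.78,-1,0,0,0,0],[0.5,0.78,-1,0,0,0,0],[0.5,0.78,-1,0,0,0,0],[0.5,0.78,-1,0,0,0,0],[0.5,0.78,-1,0,0,0,0],[0.5,0.78,-1,0,0,0,0],[0.5,0.78,-1,0,0,0,0],[0.5,0.78,-1,0,0,0,0]]

```text
time: 2.1
position: [0.4582, 0.2067, 0.2472]
tcp_rot: [[0.972, -0.001, 0.234], [-0.234, -0.0, 0.972], [-0.001, -1.0, -0.0]]
contact_force: [-0.7, -0.1, 0.6]
finger_gap: 0.5
```

Call:
drive_tool:
  targets:
    - [[0.5,0.6,-0.77,0,0,0,0],[0.5,0.6,-0.77,0,0,0,0],[0.5,0.6,-0.77,-0.5,0,0,0],[0.5,0.6,-0.77,-0.7,0,0,0],[0.5,0.6,-0.77,-0.7,0,0,0],[0.5,0.6,-0.77,-0.7,0,0,0],[0.5,0.6,-0.78,-0.7,0,0,0],[0.5,0,0,-0.7,0,0,0],[0.5,0,0,0,0,0,0],[0.5,0,0,0,0,0,0]]

```text
time: 3.1
position: [0.5416, 0.0996, 0.1671]
tcp_rot: [[0.972, -0.002, 0.234], [-0.234, 0.0, 0.972], [-0.002, -1.0, -0.0]]
contact_force: [0.4, 0.6, 0.5]
finger_gap: 0.502
```

```bash
python3 - <<'E'
from h import *
im,KT=snap("wrist","w1",None,1.5); st()
for X in [(.5421,.099,.099),(.572,.0505,.057),(.5904,-.0172,.042)]: print(proj("wrist",X,KT)*1.5)
E
```

```text
3.15 [0.5419 0.0998 0.1677] [[0.972, -0.0, 0.233], [-0.233, 0.0, 0.972], [-0.0, -1.0, 0.0]] [-0.2  0.3  0.1] 0.5010571127171137 [-0.02  0.54  1.7   0.    0.91 -1.36]
[386.07626289 327.39874563]
[317.21447153 364.74876509]
[225.92187259 402.22320732]
```

View pics/w1.png

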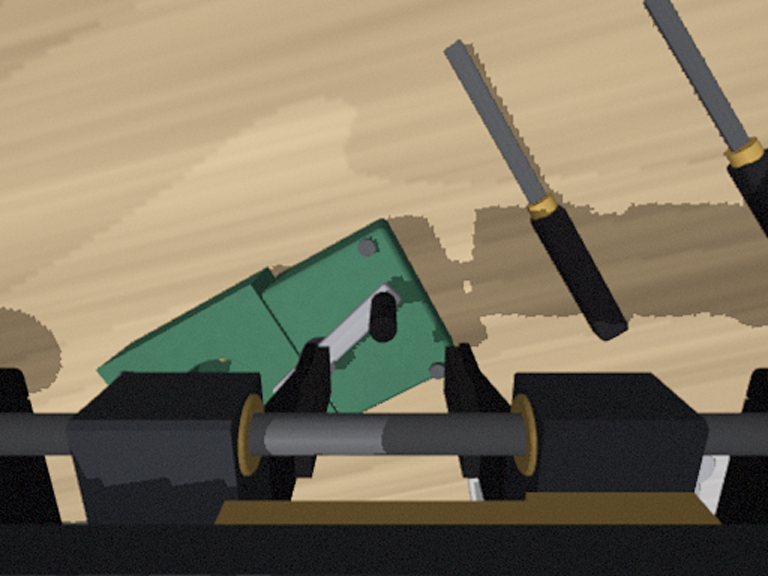

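Call:
drive_tool:
  targets:
    - [[0.5,0,0,-0.8,0,0,0],[0.5,0,0,-1,0,0,0],[0.5,0,0,-1,0,0,0],[0.5,0,0,-0.8,0,0,0],[0.5,0,0,-0.2,0,0,0],[0.1,0,0,0,0,0,0],[0.1,0,0,0,0,0,0],[0.1,0,0,0,0,0,0],[0.1,0,0,0,0,0,0],[0.1,0,0,0,0,0,0]]
  force: 10

```text
time: 4.15
position: [0.5434, 0.0986, 0.0924]
tcp_rot: [[0.973, 0.004, 0.232], [-0.232, -0.002, 0.973], [0.004, -1.0, -0.001]]
contact_force: [0.9, -3.8, 1.8]
finger_gap: 0.154
```

Call:
drive_tool:
  targets:
    - [[0.1,-0.26,-0.175,0,0,0,0],[0.1,-0.235,-0.2,0,0,0,0],[0.1,-0.215,-0.23,0,0,0,0],[0.1,-0.185,-0.25,0,0,0,0],[0.1,-0.155,-0.27,0,0,0,0],[0.1,-0.125,-0.285,0,0,0,0],[0.1,-0.09,-0.3,0,0,0,0],[0.1,-0.06,-0.305,0,0,0,0],[0.1,-0.02,-0.31,0,0,0,0],[0.1,0.015,-0.315,0,0,0,0]]

```text
time: 5.15
position: [0.5124, 0.0474, 0.0916]
tcp_rot: [[0.972, -0.005, 0.234], [-0.234, 0.001, 0.972], [-0.006, -1.0, 0.0]]
contact_force: [-2.8, 4.0, 5.0]
finger_gap: 0.156
```

Call:
drive_tool:
  targets:
    - [[0.1,0,-0.15,0,0,0,0],[0.1,0,-0.1,0,0,0,0],[0.1,0,0,0,0,0,0],[0.5,0,0,0,0,0,0],[0.5,0,0,0,0,0,0],[0.5,0,0,1,0,0,0],[0.5,0,0,1,0,0,0],[0.5,0,0,1,0,0,0],[0.8,0,0,1,0,0,0],[1,0,0,1,0,0,0]]

```text
time: 6.15
position: [0.5148, 0.041, 0.1919]
tcp_rot: [[0.972, -0.001, 0.234], [-0.234, -0.001, 0.972], [-0.001, -1.0, -0.001]]
contact_force: [-0.0, 0.2, -0.1]
finger_gap: 0.601
```

Call:
drive_tool:
  targets:
    - [[1,0,-1,0,0,0,0],[1,0,-1,0,0,0,0],[1,0,-1,0,0,0,0],[1,0,-1,0,0,0,0],[1,0,-1,0,0,0,0],[1,0,-1,0,0,0,0],[1,0,-1,0,0,0,0],[1,0,-1,0,0,0,0],[1,0,-1,0,0,0,0],[1,0,-1,0,0,0,0]]

```text
time: 7.15
position: [0.5145, -0.1597, 0.191]
tcp_rot: [[0.972, -0.002, 0.234], [-0.234, -0.0, 0.972], [-0.001, -1.0, -0.001]]
contact_force: [0.4, -0.4, 0.3]
finger_gap: 1.0
```

```bash
python3 - <<'E'
from h import *
im,KT=snap("wrist","w2",None,1.5); st()
print(proj("wrist",(.5202,-.2583,.131),KT)*1.5)
np.save("w2.npy",KT[1]); im,KT=snap("top","t2",(240,155,400,230),5)
E
```

```text
7.2 [ 0.5154 -0.1629  0.1912] [[0.972, 0.0, 0.235], [-0.235, -0.003, 0.972], [0.001, -1.0, -0.003]] [ 1.1 -1.8  0. ] 1.001553635078203 [-0.51  0.49  1.7  -0.    0.95 -1.84]
[187.28608656 388.97273474]
```

View pics/w2.png

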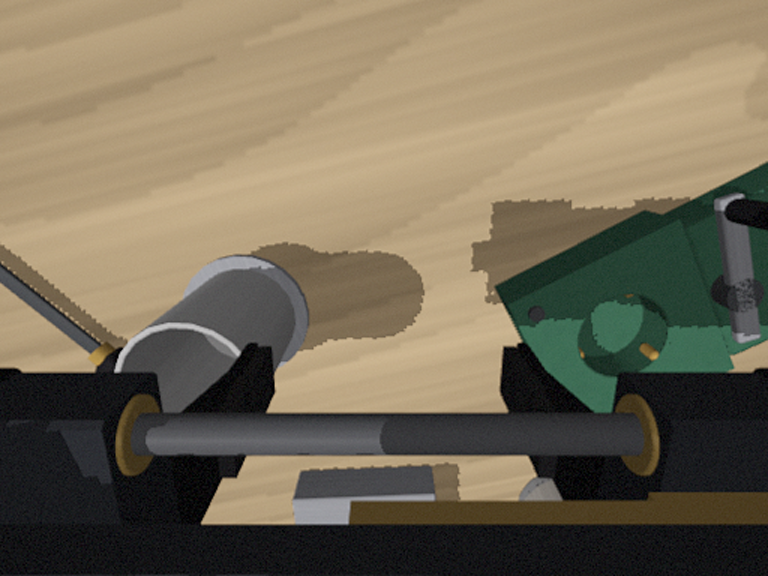

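View pics/t2.png

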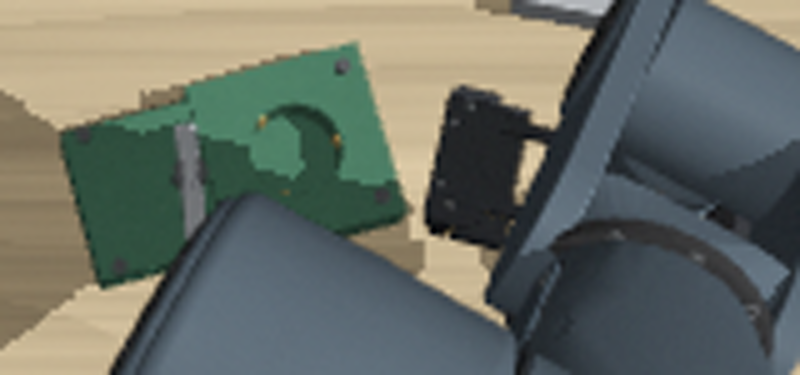

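```bash
python3 - <<'E'
from h import *
K,T=P("wrist"); T=np.load("w2.npy")
print(ray("wrist",623/1.5,336/1.5,.042,(K,T)))
C=[np.array((.5202+.034*np.cos(a),-.2583+.034*np.sin(a),.131)) for a in np.linspace(0,6.28,73)]
p=np.array([proj("wrist",c,(K,T)) for c in C])*1.5; print("rim top",p[p[:,1].argmin()],"right",p[p[:,0].argmax()],"left",p[p[:,0].argmin()])
C=[np.array((.5202+.042*np.cos(a),-.2583+.042*np.sin(a),.036)) for a in np.linspace(0,6.28,73)]
p=np.array([proj("wrist",c,(K,T)) for c in C])*1.5; print("fl top",p[p[:,1].argmin()],"right",p[p[:,0].argmax()])
E
```

```text
[ 0.58947622 -0.01736425  0.042     ]
rim top [179.72032173 321.90555383] right [259.37108779 396.15772874] left [114.35662541 376.01784931]
fl top [240.89536158 255.87576332] right [308.19844675 318.89046926]
```

Call:
drive_tool:
  targets:
    - [[1,0.25,-0.8,0,0,0,0],[1,0,-1,0,0,0,0],[1,0,-1,0,0,0,0],[1,0,-1,0,0,0,0],[1,0,-0.8,0,0,0,0],[1,0,-0.18,0,0,0,0],[1,0,0,-0.5,0,0,0],[1,0,0,-1,0,0,0],[1,0,0,-1,0,0,0],[1,0,0,-1,0,0,0]]
  force: 38

```text
time: 8.25
position: [0.5199, -0.2523, 0.1203]
tcp_rot: [[0.973, -0.001, 0.233], [-0.233, 0.001, 0.973], [-0.001, -1.0, 0.001]]
contact_force: [-0.2, 0.7, -1.0]
finger_gap: 0.998
```

Call:
drive_tool:
  targets:
    - [[1,0,0,-0.8,0,0,0],[1,0,0,-0.5,0,0,0],[0.6,0,0,0,0,0,0],[0.6,0,0,0,0,0,0],[0.6,0,0,0,0,0,0],[0.6,0,0,0,0,0,0],[0.6,0,0,0,0,0,0],[0.6,0,0,0,0,0,0],[0.6,0,0,0,0,0,0],[0.6,0,0,0,0,0,0]]

```text
time: 9.25
position: [0.5209, -0.2543, 0.0963]
tcp_rot: [[0.972, 0.001, 0.234], [-0.234, -0.001, 0.972], [0.002, -1.0, -0.001]]
contact_force: [-0.3, -0.9, 6.1]
finger_gap: 0.793
```

Call:
drive_tool:
  targets:
    - [[0.6,0,0,0.8,0,0,0],[0.6,0,0,1,0,0,0],[0.6,0,0,1,0,0,0],[0.6,0,0,0.9,0,0,0],[0.6,0.2,0.7,0,0,0,0],[0.6,0.29,1,0,0,0,0],[0.6,0.29,1,0,0,0,0],[0.6,0.29,1,0,0,0,0],[0.6,0.29,1,0,0,0,0],[0.6,0.29,1,0,0,0,0]]

```text
time: 10.25
position: [0.5521, -0.1368, 0.1674]
tcp_rot: [[0.972, -0.004, 0.234], [-0.233, 0.003, 0.972], [-0.005, -1.0, 0.002]]
contact_force: [0.5, 0.5, -3.1]
finger_gap: 0.791
```

Call:
drive_tool:
  targets:
    - [[0.6,0.29,1,0,0,0,0],[0.6,0.29,1,0,0,0,0],[0.6,0.29,1,0,0,0,0],[0.6,0.29,1,0,0,0,0],[0.6,0.29,1,0,0,0,0],[0.6,0.29,0.7,0,0,0,0],[0.6,0.2,0.35,0,0,0,0],[0.6,0.15,0.1,0,0,0,0],[0.6,0,0,0,0,0,0],[0.6,0,0,0,0,0,0]]

```text
time: 11.25
position: [0.595, -0.0174, 0.1694]
tcp_rot: [[0.972, -0.0, 0.234], [-0.234, -0.0, 0.972], [-0.0, -1.0, -0.0]]
contact_force: [-0.1, 0.3, -3.4]
finger_gap: 0.795
```

```bash
python3 - <<'E'
from h import *
im,KT=snap("scene","s3",(170,150,300,260),6); st()
E
```

```text
11.3 [ 0.595  -0.0175  0.1694] [[0.972, -0.0, 0.235], [-0.235, -0.0, 0.972], [-0.0, -1.0, -0.0]] [ 0.9  0.2 -3.5] 0.7916548816944505 [-0.22  0.59  1.58 -0.    0.97 -1.55]
```

View pics/s3.png

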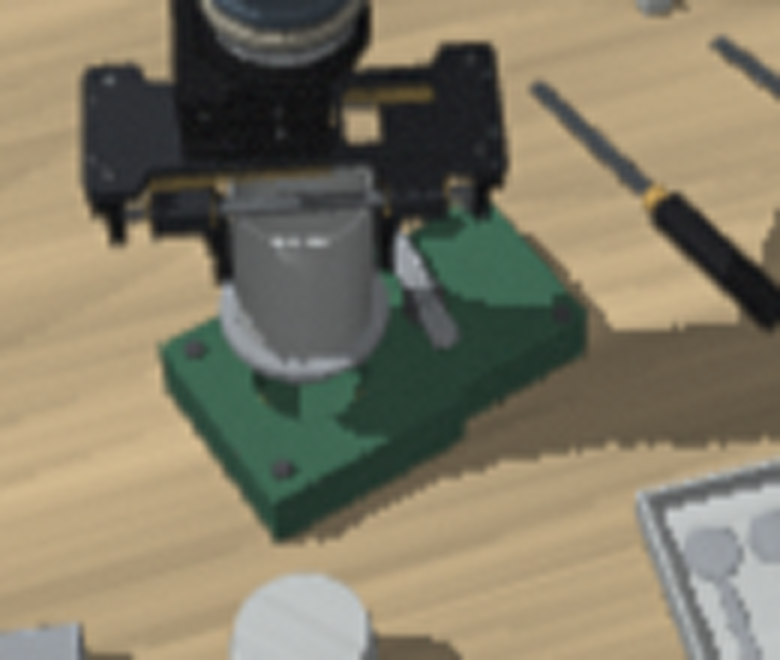

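Call:
drive_tool:
  targets:
    - [[0.6,-0.25,0,0,0,0,0],[0.6,0,0,0,0,0,0],[0.6,0,0,-0.5,0,0,0],[0.6,0,0,-0.5,0,0,0],[0.6,0,0,-0.4,0,0,0],[0.6,0,0,-0.3,0,0,0],[0.6,0,0,-0.2,0,0,0],[0.6,0,0,-0.1,0,0,0],[0.6,0,0,0,0,0,0],[0.6,0,0,0,0,0,0]]

```text
time: 12.3
position: [0.5901, -0.0163, 0.1295]
tcp_rot: [[0.972, -0.0, 0.234], [-0.234, 0.001, 0.972], [-0.0, -1.0, 0.001]]
contact_force: [-0.3, 1.5, -4.1]
finger_gap: 0.792
```

Call:
drive_tool:
  targets:
    - [[0.6,0,0,-0.1,0,0,0.15],[0.6,0,0,-0.1,0,0,0.15],[0.6,0,0,-0.1,0,0,-0.15],[0.6,0,0,-0.1,0,0,-0.15],[0.6,0,0,-0.1,0,0,-0.15],[0.6,0,0,-0.1,0,0,-0.15],[0.6,0,0,0,0,0,0.15],[0.6,0,0,0,0,0,0.15],[0.6,0,0,0,0,0,0.15],[0.6,0,0,0,0,0,-0.15]]

```text
time: 13.3
position: [0.5908, -0.0169, 0.1181]
tcp_rot: [[0.973, 0.002, 0.233], [-0.233, -0.001, 0.973], [0.002, -1.0, -0.0]]
contact_force: [-0.6, 0.7, -2.6]
finger_gap: 0.792
```

Call:
drive_tool:
  targets:
    - [[0.6,0,0,-0.1,0,0,0.15],[0.6,0,0,-0.1,0,0,0.15],[0.6,0,0,-0.1,0,0,-0.15],[0.6,0,0,-0.1,0,0,-0.15],[0.6,0,0,-0.05,0,0,-0.15],[0.6,0,0,-0.05,0,0,-0.15],[0.6,0,0,-0.05,0,0,0.15],[0.6,0,0,0,0,0,0.15],[0.6,0,0,0,0,0,0.15],[0.6,0,0,0,0,0,-0.15]]

```text
time: 14.3
position: [0.5911, -0.0178, 0.1089]
tcp_rot: [[0.973, 0.003, 0.23], [-0.23, -0.003, 0.973], [0.003, -1.0, -0.002]]
contact_force: [-1.1, 2.6, 3.6]
finger_gap: 0.786
```

```bash
python3 - <<'E'
from h import *
im,KT=snap("scene","s4",(170,150,300,260),6); st()
E
```

```text
14.35 [ 0.5908 -0.0174  0.1088] [[0.971, 0.002, 0.239], [-0.239, -0.002, 0.971], [0.003, -1.0, -0.001]] [-2.6  0.3  6.2] 0.7892667235222411 [-0.22  0.67  1.63 -0.    0.84 -1.55]
```

View pics/s4.png

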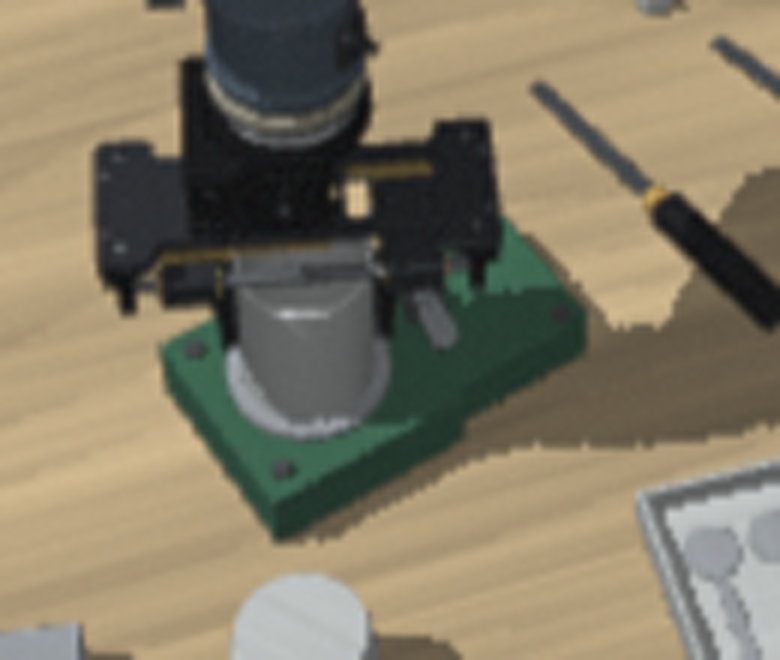

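Call:
drive_tool:
  targets:
    - [[0.6,0,0,-0.05,0,0,-0.1],[0.6,0,0,-0.05,0,0,-0.1],[0.6,0,0,-0.05,0,0,0.1],[0.6,0,0,-0.05,0,0,0.1],[0.6,0,0,-0.05,0,0,0.1],[0.6,0,0,0,0,0,0.1],[0.6,0,0,0,0,0,-0.1],[0.6,0,0,0,0,0,-0.1],[0.6,0,0,0,0,0,0],[0.6,0,0,0,0,0,0]]

```text
time: 15.35
position: [0.5903, -0.0169, 0.107]
tcp_rot: [[0.972, 0.002, 0.234], [-0.234, -0.001, 0.972], [0.002, -1.0, -0.001]]
contact_force: [-9.3, 1.8, 27.1]
finger_gap: 0.785
```

Call:
drive_tool:
  targets:
    - [[0.6,0,0,0.1,0,0,0],[1,0,0,0,0,0,0],[1,0,0,0,0,0,0],[1,0,0,0.5,0,0,0],[1,0,0,1,0,0,0],[1,0,0,1,0,0,0],[1,0,0,1,0,0,0],[1,-0.7,0.5,0.3,0,0,0],[0.7,-0.8,0.65,0,0,0,0],[0.5,-0.8,0.65,0,0,0,0]]
  force: 10

```text
time: 16.35
position: [0.5443, 0.0193, 0.1804]
tcp_rot: [[0.972, 0.002, 0.234], [-0.234, -0.0, 0.972], [0.002, -1.0, -0.0]]
contact_force: [-0.1, 1.1, -0.3]
finger_gap: 0.892
```

Call:
drive_tool:
  targets:
    - [[0.5,-0.8,0.65,0,0,0,0],[0.5,-0.65,0.5,0,0,0,0],[0.5,0,0,0,0,0,0],[0.5,0,0,-0.8,0,0,0],[0.5,0,0,-1,0,0,0],[0.5,0,0,-1,0,0,0],[0.5,0,0,-0.8,0,0,0],[0.5,0,0,-0.2,0,0,0],[0.5,0,0,0,0,0,0],[0.5,0,0,0,0,0,0]]

```text
time: 17.35
position: [0.5162, 0.042, 0.1041]
tcp_rot: [[0.972, 0.002, 0.234], [-0.234, -0.0, 0.972], [0.002, -1.0, 0.0]]
contact_force: [-0.9, -0.8, 0.3]
finger_gap: 0.501
```

Call:
drive_tool:
  targets:
    - [[0.1,0,0,0,0,0,0],[0.1,0,0,0,0,0,0],[0.1,0,0,0,0,0,0],[0.1,0,0,0,0,0,0],[0.1,0,0,0,0,0,0],[0.1,0,0.38,0,0,0,0],[0.1,0.055,0.38,0,0,0,0],[0.1,0.105,0.37,0,0,0,0],[0.1,0.155,0.35,0,0,0,0],[0.1,0.205,0.325,0,0,0,0]]
  force: 10

```text
time: 18.35
position: [0.5234, 0.0788, 0.1033]
tcp_rot: [[0.972, -0.005, 0.233], [-0.233, -0.0, 0.972], [-0.005, -1.0, -0.002]]
contact_force: [-3.4, -2.4, 3.2]
finger_gap: 0.159
```

Call:
drive_tool:
  targets:
    - [[0.1,0.245,0.295,0,0,0,0],[0.1,0.285,0.255,0,0,0,0],[0.1,0.32,0.215,0,0,0,0],[0.1,0.345,0.17,0,0,0,0],[0.1,0.365,0.12,0,0,0,0],[0.1,0.2,0.05,0,0,0,0],[0.1,0,0,0,0,0,0],[0.1,0,0,0,0,0,0],[0.1,0,0,0,0,0,0],[0.1,0,0,0,0,0,0]]

```text
time: 19.35
position: [0.561, 0.102, 0.1033]
tcp_rot: [[0.972, 0.0, 0.234], [-0.234, 0.002, 0.972], [-0.001, -1.0, 0.002]]
contact_force: [-4.5, 4.2, 0.8]
finger_gap: 0.158
```

Call:
drive_tool:
  targets:
    - [[0.1,0.2,0,0,0,0,0],[0.1,0.2,0,0,0,0,0],[0.1,0,0,0,0,0,0],[0.1,0,0,0,0,0,0],[0.5,0,0,0,0,0,0],[0.5,0,0,0,0,0,0],[0.5,0,0,1,0,0,0],[0.5,0,0,1,0,0,0],[0.5,0,0,1,0,0,0],[0.5,0,1,1,0,0,0]]
  force: 15

```text
time: 20.35
position: [0.5717, 0.119, 0.1848]
tcp_rot: [[0.972, 0.005, 0.236], [-0.236, -0.001, 0.972], [0.005, -1.0, 0.001]]
contact_force: [0.0, 0.1, 0.7]
finger_gap: 0.491
```

Call:
drive_tool:
  targets:
    - [[0.5,-0.3,1,0,0,0,0],[0.5,-0.3,1,0,0,0,0],[0.5,-0.3,1,0,0,0,0],[0.5,-0.3,1,0,0,0,0],[0.5,-0.3,1,0,0,0,0],[0.5,-0.3,1,0,0,0,0],[0.5,-0.3,1,0,0,0,0],[0.5,0,0,0,0,0,0],[0.5,0,0,0,0,0,0],[0.5,0,0,0,0,0,0]]

```text
time: 21.35
position: [0.5279, 0.26, 0.1837]
tcp_rot: [[0.972, 0.002, 0.234], [-0.234, 0.0, 0.972], [0.002, -1.0, 0.0]]
contact_force: [0.8, 0.3, 0.4]
finger_gap: 0.504
```

```bash
python3 - <<'E'
from h import *
im,KT=snap("scene","s5",(170,150,300,260),6)
t,KT=snap("top","t5",(90,150,400,265),2); st()
cv2.imwrite("pics/raw_top5.png",t[:,:,::-1])
for c,r in dark_files(t): print(c.round(1),np.round(r[1],1),ray("top",*c,.013).round(3))
a=cv2.imread("pics/s5.png"); b=cv2.imread("pics/t5.png"); b=cv2.resize(t[165:225,240:340,::-1],None,fx=6,fy=6,interpolation=cv2.INTER_CUBIC)
a=cv2.resize(a[150:600,100:640],None,fx=.75,fy=.75); b=cv2.resize(b,None,fx=.65,fy=.65)
h=max(a.shape[0],b.shape[0]); f=lambda x:cv2.copyMakeBorder(x,0,h-x.shape[0],0,0,0)
cv2.imwrite("pics/m5.png",np.hstack([f(a),f(b)]))
E
```

```text
21.45 [0.5276 0.2597 0.1836] [[0.972, 0.001, 0.235], [-0.235, -0.0, 0.972], [0.001, -1.0, 0.0]] [-0.4 -0.8  0.4] 0.5015569120324671 [ 0.27  0.56  1.59 -0.    0.99 -1.07]
[401.5 191. ] [29.7  5.8] [ 0.576 -0.352  0.013]
[186.3 195.3] [23. 10.] [0.559 0.344 0.013]
[153.3 206.8] [ 6.4 28.8] [0.521 0.449 0.013]
[  3.8 329.6] [43.  9.] [0.14  0.887 0.013]
[144.7 373.1] [29.9 11.8] [0.017 0.45  0.013]
```

View pics/m5.png

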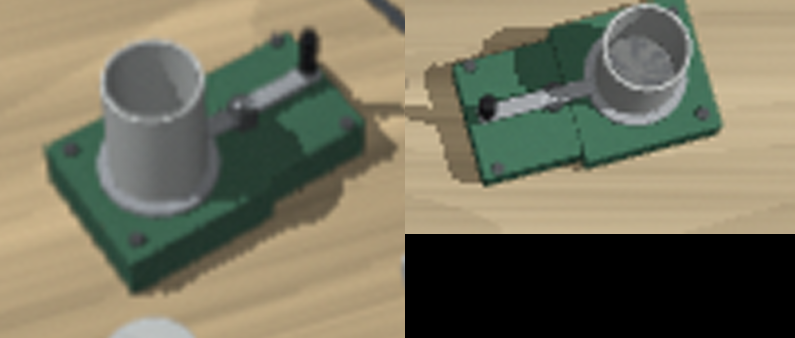

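Call:
drive_tool:
  targets:
    - [[0.7,0.324,-0.306,-0.7,0,0,0.15],[0.7,0.324,-0.306,-0.8,0,0,0.15],[0.7,0.324,-0.306,-0.8,0,0,0.15],[0.7,0.324,-0.306,-0.8,0,0,0.15],[0.7,0.324,-0.306,-0.9,0,0,0.15],[0.7,0,0,-0.8,0,0,0],[0.7,0,0,-0.8,0,0,0],[0.7,0,0,-0.8,0,0,0],[0.7,0,0,-0.8,0,0,0],[0.7,0,0,-0.48,0,0,0]]
  force: 35

```text
time: 22.45
position: [0.559, 0.2292, 0.0286]
tcp_rot: [[0.939, -0.001, -0.345], [0.345, -0.0, 0.939], [-0.001, -1.0, 0.0]]
contact_force: [-0.8, -0.6, 0.4]
finger_gap: 0.707
```

Call:
drive_tool:
  targets:
    - [[0.7,0,0,0,0,0,0],[0.1,0,0,0,0,0,0],[0.1,0,0,0,0,0,0],[0.1,0,0,0,0,0,0],[0.1,0,0,0,0,0,0],[0.1,0,0,0,0,0,0],[0.1,0,0,0,0,0,0],[0.1,0,0,0,0,0,0],[0.1,0,0,0,0,0,0],[0.1,0,0,0,0,0,0]]

```text
time: 23.45
position: [0.5593, 0.2299, 0.0302]
tcp_rot: [[0.938, 0.0, -0.346], [0.346, 0.0, 0.938], [0.0, -1.0, -0.0]]
contact_force: [-0.8, -1.3, 2.8]
finger_gap: 0.222
```

```bash
python3 - <<'E'
from h import *
print("peg",ray("top",261.0,192.4,.099)); st()
E
```

```text
peg [0.55262843 0.1032298  0.099     ]
23.45 [0.5593 0.2299 0.0302] [[0.938, 0.0, -0.346], [0.346, 0.0, 0.938], [0.0, -1.0, -0.0]] [-0.8 -1.3  2.8] 0.22164354238709344 [ 0.21  0.81  1.62 -0.    0.71 -1.72]
```

Call:
drive_tool:
  targets:
    - [[0.1,0,0,0.8,0,0,0],[0.1,0,0,1,0,0,0],[0.1,0,0,1,0,0,0],[0.1,0,0,1,0,0,0],[0.1,0,0,1,0.18,0,0],[0.1,0,0,1,0.18,0,0],[0.1,0,0,1,0.18,0,0],[0.1,0,0,1,0.18,0,0],[0.1,0,0,0,0,0,0],[0.1,0,0,0,0,0,0]]

```text
time: 24.45
position: [0.5592, 0.2291, 0.1859]
tcp_rot: [[0.939, 0.0, -0.345], [0.292, 0.533, 0.794], [0.184, -0.846, 0.5]]
contact_force: [-0.1, 1.4, -1.8]
finger_gap: 0.223
```

```bash
python3 - <<'E'
from h import *
st()
t,KT=snap("top","t6",(250,165,330,225),8)
im,KT=snap("scene","s6",(190,170,280,240),6)
a=cv2.imread("pics/t6.png"); b=cv2.imread("pics/s6.png"); a=cv2.resize(a,(400,300)); b=cv2.resize(b,(400,311))
cv2.imwrite("pics/m6.png",np.hstack([cv2.copyMakeBorder(a,0,11,0,0,0),b]))
for y in (.24,):
  o=np.array([.590,-.0173]); yy=np.array([-np.sin(y),np.cos(y)]); h=o+.07*yy
  for a_ in (0,.15):
    pg=h+.055*np.array([-np.sin(y+a_),np.cos(y+a_)]); cl=h-.032*np.array([-np.sin(y+a_),np.cos(y+a_)])
    print(a_,[((proj("top",(*q,z))-[250,165])*5).round() for q,z in ((pg,.099),(pg,.06),(h,.057),(cl,.057))],[((proj("scene",(*q,z))-[190,170])*400/90+[400,0]).round() for q,z in ((pg,.099),(pg,.06),(h,.057),(cl,.057))])
E
```

```text
24.45 [0.5592 0.2291 0.1859] [[0.939, 0.0, -0.345], [0.292, 0.533, 0.794], [0.184, -0.846, 0.5]] [-0.1  1.4 -1.8] 0.22332052259231439 [-0.06  0.59  1.68  0.67  1.02 -2.38]
0 [array([ 54., 125.]), array([ 53., 137.]), array([138., 118.]), array([188., 106.])] [array([693.,  58.]), array([692.,  92.]), array([626., 128.]), array([587., 147.])]
0.15 [array([ 58., 137.]), array([ 57., 150.]), array([138., 118.]), array([185.,  99.])] [array([686.,  51.]), array([685.,  84.]), array([626., 128.]), array([591., 152.])]
```

View pics/m6.png

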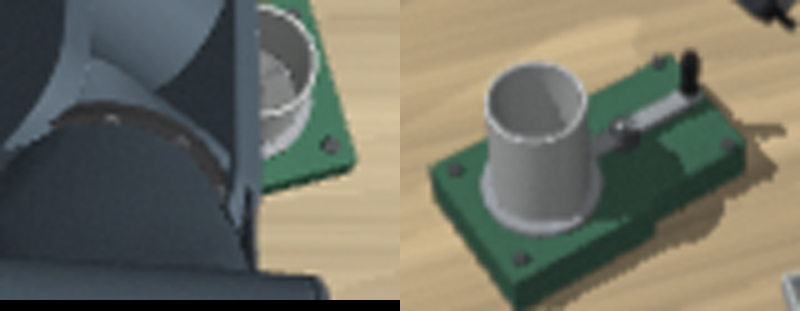

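Call:
drive_tool:
  targets:
    - [[0.1,0,0,-0.5,-0.18,0,0],[0.1,0,0,-0.8,-0.18,0,0],[0.1,0,0,-0.8,-0.18,0,0],[0.1,0,0,-0.8,-0.18,0,0],[0.1,0,0,-1,0,0,0],[0.1,0,0,-1,0,0,0],[0.1,0,0,-1,0,0,0],[0.1,0,0,-1,0,0,0],[0.1,0,0,-0.6,0,0,0],[0.1,0,0,-0.2,0,0,0]]

```text
time: 25.55
position: [0.5578, 0.2309, 0.0303]
tcp_rot: [[0.938, -0.003, -0.348], [0.348, -0.001, 0.938], [-0.003, -1.0, 0.0]]
contact_force: [-0.5, 0.8, 1.0]
finger_gap: 0.227
```

Call:
drive_tool:
  targets:
    - [[0.1,0,0,0,0,0,0],[0.5,0,0,0,0,0,0],[0.5,0,0,0,0,0,0],[0.5,0,0,0,0,0,0],[0.5,0,0,1,0,0,0],[0.5,0,0,1,0,0,0],[0.5,0,0,1,0,0,0],[0.2,-0.6,-0.6,1,0,0,0],[0,-0.9,-1,1,0,0,0],[0,-0.9,-1,0.2,0,0,0]]

```text
time: 26.55
position: [0.5124, 0.1777, 0.1387]
tcp_rot: [[0.938, 0.006, -0.347], [0.347, 0.001, 0.938], [0.006, -1.0, -0.001]]
contact_force: [0.6, -0.5, -0.8]
finger_gap: 0.31
```

Call:
drive_tool:
  targets:
    - [[0,0,-0.9,0,0,0,0],[0,0,-0.9,0,0,0,0],[0,0,-0.9,0,0,0,0],[0,0,-0.9,-0.3,0,0,0],[0,0,0,-0.5,0,0,0],[0,0,0,-0.5,0,0,0],[0,0.4,0.1,0,0,0,0],[0,0.4,0.1,0,0,0,0],[0,0.4,0.1,0,0,0,0],[0,0.2,0,0,0,0,0]]

```text
time: 27.55
position: [0.5391, 0.1129, 0.11]
tcp_rot: [[0.938, -0.002, -0.347], [0.347, 0.001, 0.938], [-0.002, -1.0, 0.001]]
contact_force: [-4.5, 2.1, 2.7]
finger_gap: 0.005
```

Call:
drive_tool:
  targets:
    - [[0,0.1,0,0,0,0,0],[0,0.1,0,0,0,0,0],[0,0.1,0,0,0,0,0],[0,0.1,0,0,0,0,0],[0,0,0,0,0,0,0],[0,0,0,0,0,0,0],[0,0,0,0,0,0,0],[0,0,0,0,0,0,0],[0,0,0,0,0,0,0],[0,0,0,0,0,0,0]]

```text
time: 28.55
position: [0.5411, 0.1139, 0.1092]
tcp_rot: [[0.938, -0.013, -0.346], [0.346, 0.003, 0.938], [-0.011, -1.0, 0.007]]
contact_force: [-8.6, 6.9, 4.4]
finger_gap: 0.002
```

Call:
drive_tool:
  targets:
    - [[0,-0.6,0,0,0,0,0],[0,-0.6,0,0,0,0,0],[0,0,0,1,0,0,0],[0,0,0,1,0,0,-0.19],[0,0,0.5,1,0,0,-0.19],[0,0.2,1,1,0,0,-0.19],[0.3,0.2,1,0,0,0,-0.19],[0.5,0.2,1,0,0,0,-0.19],[0.5,0.2,1,0,0,0,-0.19],[0.5,0.2,1,0,0,0,-0.19]]

```text
time: 29.55
position: [0.5435, 0.2223, 0.1903]
tcp_rot: [[0.766, 0.002, 0.642], [-0.642, -0.0, 0.766], [0.001, -1.0, 0.001]]
contact_force: [0.8, -0.7, 0.5]
finger_gap: 0.283
```

Call:
drive_tool:
  targets:
    - [[0.5,0,0,0,0,0,-0.19],[0.5,0,0,0,0,0,-0.19],[0.5,0,0,0,0,0,-0.19],[0.5,0,0,0,0,0,-0.19],[0.5,0,0,0,0,0,-0.19],[0.5,0,0,0,0,0,-0.19],[0.5,0,0,0,0,0,-0.19],[0.5,0,0,0,0,0,-0.19],[0.5,0,0,0,0,0,-0.19],[0.5,0,0,0,0,0,-0.19]]

```text
time: 30.55
position: [0.5433, 0.2215, 0.1902]
tcp_rot: [[-0.58, 0.001, 0.814], [-0.814, -0.0, -0.58], [-0.001, -1.0, 0.001]]
contact_force: [-0.0, 0.8, -0.3]
finger_gap: 0.499
```

Call:
drive_tool:
  targets:
    - [[0.5,0,0,0,0,0,-0.19],[0.5,0,0,0,0,0,-0.19],[0.5,0,0,0,0,0,-0.19],[0.5,0,0,0,0,0,-0.19],[0.5,0,0,0,0,0,0],[0.5,0,0,0,0,0,0],[0.5,0,0,0,0,0,0],[0.5,0,0,0,0,0,0],[0.5,0,0,0,0,0,0],[0.5,0,0,0,0,0,0]]

```text
time: 31.55
position: [0.5432, 0.2219, 0.1899]
tcp_rot: [[-0.935, 0.0, 0.354], [-0.354, -0.0, -0.935], [-0.0, -1.0, 0.0]]
contact_force: [-0.0, 0.2, -0.6]
finger_gap: 0.495
```

```bash
python3 - <<'E'
from h import *
im,KT=snap("wrist","w7",None,1.2); st()
for q in [(.5578,.2309,.02)]: print(proj("wrist",q,KT)*1.2)
t,_=snap("top","t7")
for c,r in dark_files(t): print(c.round(1),np.round(r[1],1),ray("top",*c,.013).round(3))
E
```

```text
31.6 [0.5432 0.2219 0.1899] [[-0.935, 0.0, 0.354], [-0.354, -0.0, -0.935], [-0.0, -1.0, 0.0]] [ 0.8 -0.  -0.5] 0.4957457163207118 [ 0.2   0.55  1.59 -0.    1.01  1.41]
[305.33138387 196.26297371]
[401.5 191. ] [29.7  5.8] [ 0.576 -0.352  0.013]
[200.9 188.4] [10.8 22.6] [0.582 0.298 0.013]
[153.2 206.9] [ 6.4 28.8] [0.521 0.45  0.013]
[157.4 369.3] [40.3 11.7] [0.028 0.412 0.013]
```

View pics/w7.png

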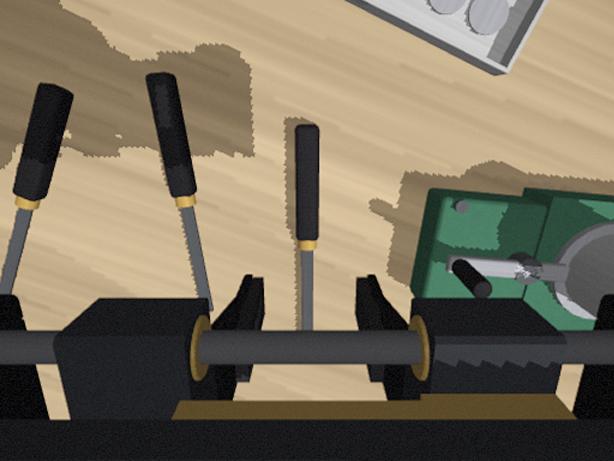

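Call:
drive_tool:
  targets:
    - [[0.5,0.37,0.23,-0.6,0,0,0],[0.5,0.37,0.22,-1,0,0,0],[0.5,0,0,-1,0,0,0],[0.5,0,0,-1,0,0,0],[0.5,0,0,-1,0,0,0],[0.5,0,0,-1,0,0,0],[0.5,0,0,-1,0,0,0],[0.5,0,0,-1,0,0,0],[0.5,0,0,-0.4,0,0,0],[0.1,0,0,0,0,0,0]]
  force: 35

```text
time: 32.65
position: [0.5572, 0.2308, 0.0281]
tcp_rot: [[-0.935, -0.003, 0.353], [-0.353, -0.001, -0.935], [0.003, -1.0, -0.0]]
contact_force: [-0.0, -0.4, 0.0]
finger_gap: 0.458
```

Call:
drive_tool:
  targets:
    - [[0.1,0,0,0,0,0,0],[0.1,0,0,0,0,0,0],[0.1,0,0,0,0,0,0],[0.1,0,0,0,0,0,0],[0.1,0,0,0,0,0,0],[0.1,0,0,0.5,0,0,0],[0.1,0,0,1,0,0,0],[0.1,0,0,1,0,0,0],[0.1,0,0,1,0,0,0],[0.1,0,0,1,0,0,0]]

```text
time: 33.65
position: [0.5575, 0.2308, 0.121]
tcp_rot: [[-0.936, -0.001, 0.353], [-0.353, -0.0, -0.936], [0.001, -1.0, -0.0]]
contact_force: [0.1, -0.2, -1.5]
finger_gap: 0.225
```

Call:
drive_tool:
  targets:
    - [[0.1,0.18,0,1,0,0,0.175],[0.1,0.18,0,1,0,0,0.175],[0.1,0.18,-0.5,1,0,0,0.175],[0.1,0.18,-0.7,1,0,0,0.175],[0.1,0.18,-0.7,1,0,0,0.175],[0.1,0.18,-0.7,1,0,0,0.175],[0.1,0.18,-0.7,1,0,0,0.175],[0.1,0.18,-0.7,1,0.179,-0.048,0],[0.1,0.18,-0.7,1,0.179,-0.048,0],[0.1,0.18,-0.7,1,0.179,-0.048,0]]

```text
time: 34.65
position: [0.5937, 0.1229, 0.322]
tcp_rot: [[-0.218, 0.112, 0.969], [-0.877, 0.413, -0.245], [-0.428, -0.904, 0.009]]
contact_force: [-0.1, -0.8, -1.7]
finger_gap: 0.224
```

Call:
drive_tool:
  targets:
    - [[0.1,0,-0.7,0,0.179,-0.048,0],[0.1,0,-0.7,0,0.179,-0.048,0],[0.1,0,-0.7,0,0.179,-0.048,0],[0.1,0,-0.7,0,0.179,-0.048,0],[0.1,0,-0.7,0,0.179,-0.048,0],[0.1,0,-0.7,0,0.179,-0.048,0],[0.1,0,-0.7,0,0,0,0],[0.1,0,-0.6,0,0,0,0],[0.1,0,0,0,0,0,0],[0.1,0,0,0,0,0,0]]

```text
time: 35.65
position: [0.5941, 0.0134, 0.3214]
tcp_rot: [[-0.05, 0.25, 0.967], [-0.256, 0.933, -0.254], [-0.965, -0.26, 0.017]]
contact_force: [0.1, 0.3, -1.0]
finger_gap: 0.224
```

```bash
cat >> h.py <<'E'
def tip(d=.150,ahead=.020,q=1):
    "file tip and axis; q=1: file x = -tool x"
    s=manip.read_state(); R=s["tcp_rot"]; g=s["position"]+ahead*R[:,1]; f=-q*R[:,0]; t=g-d*f
    print("tip-cup",((t-[.590,-.0173,.048])*1000).round(1),"axis",f.round(3),"tool",R[:,1].round(3)); return t,f
E
python3 - <<'E'
from h import *
st(); tip()
E
```

```text
35.65 [0.5941 0.0134 0.3214] [[-0.05, 0.25, 0.967], [-0.256, 0.933, -0.254], [-0.965, -0.26, 0.017]] [ 0.1  0.3 -1. ] 0.22395057365729007 [-0.63  0.65  1.66  1.13  1.66 -0.82]
tip-cup [  1.5  11.  123.4] axis [0.05  0.256 0.965] tool [ 0.25   0.933 -0.26 ]
```

Call:
drive_tool:
  targets:
    - [[0.1,-0.14,-0.4,0,0,0,0],[0.1,0,-0.4,0,0,0,0],[0.1,0,0,0,0,0,0],[0.1,0,0,0,0,0,0],[0.1,0,0,0,0,0,0],[0.1,0,0,0,0,0,0],[0.1,0,0,0,0,0,0],[0.1,0,0,0,0,0,0],[0.1,0,0,0,0,0,0],[0.1,0,0,0,0,0,0]]

```text
time: 36.65
position: [0.5912, -0.0031, 0.3199]
tcp_rot: [[-0.053, 0.25, 0.967], [-0.253, 0.933, -0.255], [-0.966, -0.258, 0.014]]
contact_force: [0.5, -0.4, -1.1]
finger_gap: 0.227
```

```bash
python3 - <<'E'
from h import *
im,KT=snap("scene","s8",(150,90,280,230),4); t,f=tip(); 
print((proj("scene",t)-[150,90])*4,(proj("scene",t+.21*f)-[150,90])*4)
im,KT=snap("top","t8",(240,120,340,225),4); print((proj("top",t)-[240,120])*4+[520,0])
a=cv2.imread("pics/s8.png"); b=cv2.imread("pics/t8.png"); b=cv2.copyMakeBorder(b,0,a.shape[0]-b.shape[0],0,0,0); cv2.imwrite("pics/m8.png",cv2.resize(np.hstack([a,b]),None,fx=.85,fy=.85))
E
```

```text
tip-cup [ -1.8  -5.  121.8] axis [0.053 0.253 0.966] tool [ 0.25   0.933 -0.258]
[271.58631849 385.19798567] [341.13894375 182.4596845 ]
[778.23273989 222.80136853]
```

View pics/m8.png

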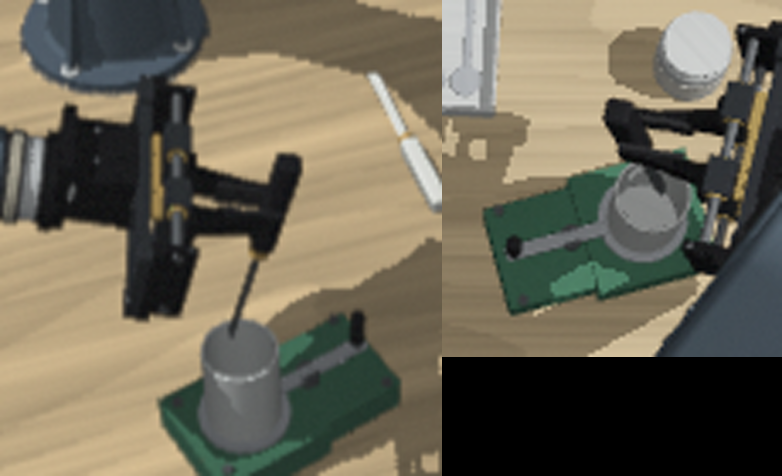

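Call:
drive_tool:
  targets:
    - [[0.1,0,0,-0.6,0,0,0],[0.1,0,0,-1,0,0,0],[0.1,0,0,-1,0,0,0],[0.1,0,0,-1,0,0,0],[0.1,0,0,-1,0,0,0],[0.1,0,0,-0.6,0,0,0],[0.1,0,0,-0.3,0,0,0],[0.1,0,0,-0.2,0,0,0],[0.1,0,0,-0.1,0,0,0],[0.1,0,0,0,0,0,0]]

```text
time: 37.75
position: [0.5913, -0.0032, 0.2043]
tcp_rot: [[-0.052, 0.25, 0.967], [-0.253, 0.933, -0.255], [-0.966, -0.258, 0.015]]
contact_force: [-0.3, -0.4, -0.9]
finger_gap: 0.226
```

```bash
python3 - <<'E'
from h import *
st(); tip()
E
```

```text
37.75 [ 0.5913 -0.0032  0.2043] [[-0.052, 0.25, 0.967], [-0.253, 0.933, -0.255], [-0.966, -0.258, 0.015]] [-0.3 -0.4 -0.9] 0.22626305414100412 [-0.66  0.85  1.68  1.1   1.58 -1.03]
tip-cup [-1.5 -5.2  6.2] axis [0.052 0.253 0.966] tool [ 0.25   0.933 -0.258]
```

Call:
drive_tool:
  targets:
    - [[0.1,0,0,-0.15,0,0,0],[0.1,0,0,0,0,0,0],[0.45,0,0,0,0,0,0],[0.45,0,0,0,0,0,0],[0.45,0,0,0,0,0,0],[0.45,-0.13,-0.46,0.13,0,0,0],[0.45,-0.25,-0.93,0.26,0,0,0],[0.45,-0.25,-0.93,0.26,0,0,0],[0.45,-0.25,-0.93,0.26,0,0,0],[0.45,0,0,1,0,0,0]]

```text
time: 38.75
position: [0.5734, -0.0718, 0.2383]
tcp_rot: [[-0.055, 0.254, 0.966], [-0.253, 0.932, -0.259], [-0.966, -0.259, 0.013]]
contact_force: [0.5, 0.3, 0.1]
finger_gap: 0.451
```

```bash
python3 - <<'E'
from h import *
st()
im,KT=snap("scene","s9",(150,90,280,230),4); im,KT=snap("top","t9",(240,120,340,225),4)
a=cv2.imread("pics/s9.png"); b=cv2.imread("pics/t9.png"); b=cv2.copyMakeBorder(b,0,a.shape[0]-b.shape[0],0,0,0); cv2.imwrite("pics/m9.png",cv2.resize(np.hstack([a,b]),None,fx=.85,fy=.85))
for c,r in dark_files(im): print(c.round(1),np.round(r[1],1),ray("top",*c,.013).round(3),[ray("top",*q,.013).round(3)[:2].tolist() for q in cv2.boxPoints(r)])
E
```

```text
38.75 [ 0.5734 -0.0718  0.2383] [[-0.055, 0.254, 0.966], [-0.253, 0.932, -0.259], [-0.966, -0.259, 0.013]] [0.5 0.3 0.1] 0.4505543490343952 [-0.77  0.8   1.63  1.02  1.68 -0.97]
[355.3 148.8] [11.9 14.4] [ 0.718 -0.208  0.013] [[0.734, -0.184], [0.739, -0.231], [0.698, -0.233], [0.693, -0.186]]
[368.8 174.7] [14.1 68.5] [ 0.63  -0.249  0.013] [[0.586, -0.166], [0.76, -0.324], [0.727, -0.356], [0.555, -0.199]]
[281.8 168.9] [23.6  7.5] [0.648 0.035 0.013] [[0.66, 0.074], [0.681, 0.061], [0.637, -0.003], [0.616, 0.011]]
[334.3 165.6] [ 9.1 27.4] [ 0.66  -0.137  0.013] [[0.668, -0.083], [0.68, -0.173], [0.649, -0.175], [0.638, -0.086]]
[184.6 194.3] [28.2  5.9] [0.563 0.35  0.013] [[0.602, 0.38], [0.61, 0.363], [0.526, 0.321], [0.518, 0.338]]
[328.6 185.8] [29.6  9.3] [ 0.592 -0.116  0.013] [[0.604, -0.065], [0.631, -0.08], [0.586, -0.164], [0.559, -0.149]]
[153.1 207.2] [ 5.8 28.7] [0.52  0.45  0.013] [[0.476, 0.463], [0.568, 0.455], [0.566, 0.436], [0.473, 0.444]]
[352.  233.8] [ 5.7 74.2] [ 0.437 -0.187  0.013] [[0.365, -0.1], [0.533, -0.274], [0.52, -0.286], [0.353, -0.113]]
[410.7 228.9] [19.3  8.5] [ 0.453 -0.373  0.013] [[0.457, -0.344], [0.477, -0.364], [0.436, -0.406], [0.416, -0.387]]
[307.5 275.8] [ 6.4 41. ] [ 0.305 -0.043  0.013] [[0.265, 0.009], [0.354, -0.083], [0.34, -0.097], [0.251, -0.005]]
[275.5 306. ] [ 4.7 34.7] [0.214 0.057 0.013] [[0.183, 0.101], [0.254, 0.023], [0.244, 0.013], [0.173, 0.091]]
[244.5 335.4] [ 5.7 38.9] [0.126 0.152 0.013] [[0.095, 0.197], [0.173, 0.112], [0.161, 0.1], [0.083, 0.185]]
[298.2 360.3] [21.2  6.4] [ 0.056 -0.01   0.013] [[0.071, 0.014], [0.084, 0.001], [0.041, -0.044], [0.028, -0.03]]
```

View pics/m9.png

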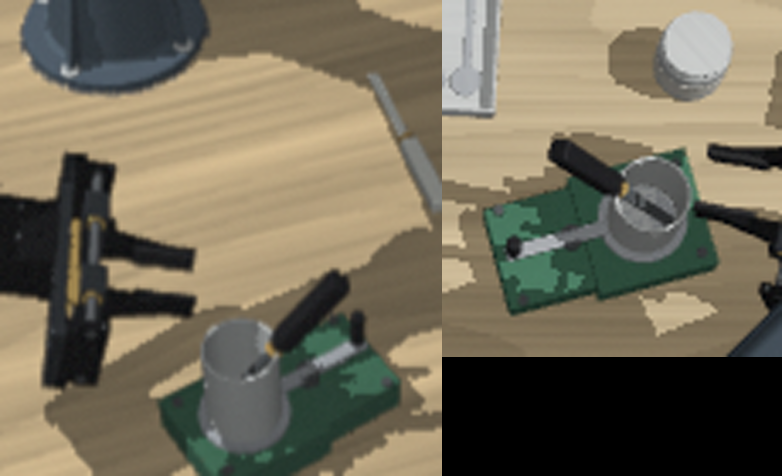

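Call:
drive_tool:
  targets:
    - [[0.45,0,-1,0,0,0,0],[0.45,0,-1,0,-0.179,0.048,0],[0.45,0,-1,0,-0.179,0.048,0],[0.45,0,-1,0,-0.179,0.048,0],[0.45,0,-1,0,-0.179,0.048,0],[0.45,0,-1,0,-0.179,0.048,0],[0.45,0,-1,0,-0.179,0.048,0],[0.45,0,-1,0,-0.179,0.048,0],[0.45,0,-1,0,-0.179,0.048,0],[0.45,0,-1,0,-0.179,0.048,0]]

```text
time: 39.85
position: [0.5737, -0.2705, 0.2396]
tcp_rot: [[-0.246, -0.001, 0.969], [-0.969, -0.007, -0.246], [0.007, -1.0, 0.001]]
contact_force: [-0.5, -0.1, -0.0]
finger_gap: 0.451
```

Call:
drive_tool:
  targets:
    - [[0.5,-0.03,-0.43,-0.5,0,0,-0.163],[0.5,-0.03,-0.43,-0.7,0,0,-0.163],[0.5,-0.03,-0.43,-0.7,0,0,-0.163],[0.5,-0.03,-0.43,-0.7,0,0,-0.163],[0.5,-0.03,-0.43,-0.7,0,0,-0.163],[0.5,-0.03,-0.43,-0.7,0,0,-0.163],[0.5,-0.03,-0.43,-0.7,0,0,0],[0.5,-0.03,-0.43,-0.7,0,0,0],[0.5,-0.03,-0.43,0,0,0,0],[0.5,0,-0.43,0,0,0,0]]

```text
time: 40.85
position: [0.5679, -0.3549, 0.1306]
tcp_rot: [[-0.849, -0.001, 0.528], [-0.528, 0.001, -0.849], [0.0, -1.0, -0.001]]
contact_force: [0.3, -0.3, -0.5]
finger_gap: 0.498
```

```bash
python3 - <<'E'
from h import *
st()
t,_=snap("top","t10")
for c,r in dark_files(t): print(c.round(1),np.round(r[1],1),ray("top",*c,.013).round(3))
E
```

```text
40.85 [ 0.5679 -0.3549  0.1306] [[-0.849, -0.001, 0.528], [-0.528, 0.001, -0.849], [0.0, -1.0, -0.001]] [ 0.3 -0.3 -0.5] 0.49804671380591636 [-0.72  0.72  1.41 -0.    1.01  0.29]
[430.3 155.9] [ 6.9 47.4] [ 0.694 -0.453  0.013]
[362.8 169.3] [ 2.5 48.2] [ 0.648 -0.23   0.013]
[471.3 177.8] [ 9.9 34.9] [ 0.621 -0.581  0.013]
[281.8 169. ] [23.5  7.4] [0.648 0.035 0.013]
[184.6 194.4] [28.2  5.8] [0.562 0.35  0.013]
[410.6 210.1] [ 3.9 61.8] [ 0.514 -0.377  0.013]
[153.4 207.3] [ 6.3 29. ] [0.52  0.449 0.013]
[333.6 245.1] [ 7.6 71.5] [ 0.401 -0.127  0.013]
[293.  286.7] [ 7.1 38.2] [0.272 0.003 0.013]
[265.7 314.5] [ 6.4 31.8] [0.188 0.087 0.013]
[238.8 341.9] [ 5.7 33.9] [0.108 0.169 0.013]
[297.6 360.7] [23.4  9. ] [ 0.054 -0.008  0.013]
```

Call:
drive_tool:
  targets:
    - [[0.5,-0.07,-0.19,-0.6,0,0,0],[0.5,0,0,-1,0,0,0],[0.5,0,0,-1,0,0,0],[0.5,0,0,-1,0,0,0],[0.5,0,0,-1,0,0,0],[0.5,0,0,-0.4,0,0,0],[0.1,0,0,0,0,0,0],[0.1,0,0,0,0,0,0],[0.1,0,0,0,0,0,0],[0.1,0,0,0,0,0,0]]
  force: 35

```text
time: 41.9
position: [0.5674, -0.3584, 0.0324]
tcp_rot: [[-0.85, 0.002, 0.527], [-0.527, -0.002, -0.85], [-0.001, -1.0, 0.002]]
contact_force: [0.2, 0.6, 3.5]
finger_gap: 0.227
```

Call:
drive_tool:
  targets:
    - [[0.1,0,0,0,0,0,0],[0.1,0,0,1,0,0,0],[0.1,0,0,1,0,0,0],[0.1,0,0,1,0,0,0],[0.1,0,0,1,0,0,0.163],[0.1,0,0,1,0,0,0.163],[0.1,0,0,1,0,0,0.163],[0.1,0,0,1,0,0,0.163],[0.1,0,0,1,0,0,0.163],[0.1,0,0,1,0,0,0.163]]

```text
time: 42.9
position: [0.5664, -0.3576, 0.212]
tcp_rot: [[-0.24, -0.0, 0.971], [-0.971, 0.0, -0.24], [-0.0, -1.0, -0.0]]
contact_force: [-0.0, -0.2, -0.8]
finger_gap: 0.223
```

Call:
drive_tool:
  targets:
    - [[0.1,0,0,0.7,0.1835,-0.0454,0],[0.1,0,0.7,0.7,0.1835,-0.0454,0],[0.1,0,0.7,0.7,0.1835,-0.0454,0],[0.1,0,0.7,0.7,0.1835,-0.0454,0],[0.1,0,0.7,0.7,0.1835,-0.0454,0],[0.1,0,0.7,0.7,0.1835,-0.0454,0],[0.1,0,0.7,0.7,0.1835,-0.0454,0],[0.1,0,0.7,0.7,0.1835,-0.0454,0],[0.1,0,0.7,0,0.1835,-0.0454,0],[0.1,0,0.7,0,0.1835,-0.0454,0]]

```text
time: 43.9
position: [0.5667, -0.2326, 0.3237]
tcp_rot: [[-0.023, 0.241, 0.97], [-0.08, 0.967, -0.242], [-0.997, -0.083, -0.003]]
contact_force: [1.3, 0.3, -1.3]
finger_gap: 0.223
```

Call:
drive_tool:
  targets:
    - [[0.1,-0.1,1,0,-0.024,-0.097,0],[0.1,-0.1,1,0,-0.024,-0.097,0],[0.1,-0.1,1,0,0,0,0],[0.1,-0.1,1,0,0,0,0],[0.1,-0.1,1,0,0,0,0],[0.1,-0.1,1,0,0,0,0],[0.1,0,1,0,0,0,0],[0.1,0,1,0,0,0,0],[0.1,0,1,0,0,0,0],[0.1,0,0.8,0,0,0,0]]

```text
time: 44.9
position: [0.5546, -0.0346, 0.3232]
tcp_rot: [[0.126, 0.252, 0.96], [-0.12, 0.964, -0.237], [-0.985, -0.086, 0.151]]
contact_force: [0.4, -0.6, -1.0]
finger_gap: 0.225
```

```bash
python3 - <<'E'
from h import *
st(); tip()
t,_=snap("top","t11")
for c,r in dark_files(t):
  if c[0]<290 and c[1]<240: print(c.round(1),np.round(r[1],1),ray("top",*c,.013).round(3))
E
```

```text
44.9 [ 0.5546 -0.0346  0.3232] [[0.126, 0.252, 0.96], [-0.12, 0.964, -0.237], [-0.985, -0.086, 0.151]] [ 0.4 -0.6 -1. ] 0.22464056383821293 [-0.76  0.72  1.7   1.13  1.83 -1.08]
tip-cup [-11.5 -16.1 125.7] axis [-0.126  0.12   0.985] tool [ 0.252  0.964 -0.086]
[282.  169.2] [24.4  7.4] [0.647 0.034 0.013]
[184.6 194.4] [28.2  5.8] [0.562 0.35  0.013]
[153.2 207.2] [ 6.1 28.7] [0.52  0.449 0.013]
```

Call:
drive_tool:
  targets:
    - [[0.1,0,0.45,0,0,0,0],[0.1,0,0.45,0,0,0,0],[0.1,0,0,-0.5,0,0,0],[0.1,0,0,-1,0,0,0],[0.1,0,0,-1,0,0,0],[0.1,0,0,-1,0,0,0],[0.1,0,0,-1,0,0,0],[0.1,0,0,-0.8,0,0,0],[0.1,0,0,-0.4,0,0,0],[0.1,0,0,-0.2,0,0,0]]

```text
time: 45.95
position: [0.5552, -0.0184, 0.2044]
tcp_rot: [[0.126, 0.254, 0.959], [-0.119, 0.964, -0.239], [-0.985, -0.084, 0.151]]
contact_force: [0.7, -1.0, 0.0]
finger_gap: 0.227
```

```bash
python3 - <<'E'
from h import *
st(); tip()
E
```

```text
45.95 [ 0.5552 -0.0184  0.2044] [[0.126, 0.254, 0.959], [-0.119, 0.964, -0.239], [-0.985, -0.084, 0.151]] [ 0.7 -1.   0. ] 0.2271150156547582 [-0.74  0.93  1.73  1.1   1.71 -1.29]
tip-cup [-10.9   0.4   7. ] axis [-0.126  0.119  0.985] tool [ 0.254  0.964 -0.084]
```

Call:
drive_tool:
  targets:
    - [[0.1,0,0,-0.15,0,0,0],[0.1,0,0,-0.1,0,0,0],[0.4,0,0,0,0,0,0],[0.4,0,0,0,0,0,0],[0.4,0,0,0,0,0,0],[0.4,-0.13,-0.47,0.04,0,0,0],[0.4,-0.25,-0.96,0.08,0,0,0],[0.4,-0.25,-0.96,0.08,0,0,0],[0.4,-0.25,-0.96,0.08,0,0,0],[0.4,0,-1,1,0,0,0]]

```text
time: 46.95
position: [0.5362, -0.1062, 0.2246]
tcp_rot: [[0.122, 0.252, 0.96], [-0.118, 0.964, -0.239], [-0.986, -0.084, 0.147]]
contact_force: [0.6, 0.3, 0.2]
finger_gap: 0.403
```

```bash
python3 - <<'E'
from h import *
st()
im,KT=snap("scene","s12",(150,90,280,230),4); im,KT=snap("top","t12",(240,120,340,225),4)
a=cv2.imread("pics/s12.png"); b=cv2.imread("pics/t12.png"); b=cv2.copyMakeBorder(b,0,a.shape[0]-b.shape[0],0,0,0); cv2.imwrite("pics/m12.png",cv2.resize(np.hstack([a,b]),None,fx=.85,fy=.85))
E
```

```text
46.95 [ 0.5362 -0.1062  0.2246] [[0.122, 0.252, 0.96], [-0.118, 0.964, -0.239], [-0.986, -0.084, 0.147]] [0.6 0.3 0.2] 0.40311136283617005 [-0.87  0.91  1.64  1.    1.82 -1.22]
```

View pics/m12.png

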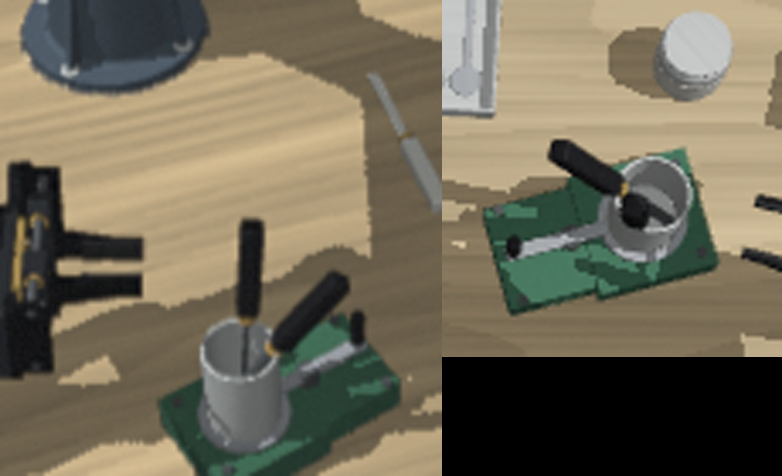

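Call:
drive_tool:
  targets:
    - [[0.5,0,0,0.9,0.024,0.097,0],[0.5,0,0,0.9,0.024,0.097,0],[0.5,0,0,0.9,-0.1835,0.0454,0],[0.5,0,0,0.9,-0.1835,0.0454,0],[0.5,0,0,0.9,-0.1835,0.0454,0],[0.5,0,0,0.9,-0.1835,0.0454,0],[0.5,0,0,0.9,-0.1835,0.0454,0],[0.5,0,0,0,-0.1835,0.0454,0],[0.5,0,0,0,-0.1835,0.0454,0],[0.5,0,0,0,-0.1835,0.0454,0]]

```text
time: 48.05
position: [0.5366, -0.105, 0.3522]
tcp_rot: [[-0.234, 0.07, 0.97], [-0.929, 0.278, -0.245], [-0.286, -0.958, -0.0]]
contact_force: [-0.5, 1.1, -1.4]
finger_gap: 0.501
```

Call:
drive_tool:
  targets:
    - [[0.5,0,1,0,-0.1835,0.0454,0],[0.5,0,1,0,-0.1835,0.0454,0],[0.5,0.1,1,0,0,0,-0.1375],[0.5,0.1,1,0,0,0,-0.1375],[0.5,0.1,1,0,0,0,-0.1375],[0.5,0.1,1,0,0,0,-0.1375],[0.5,0.1,1,0,0,0,-0.1375],[0.5,0.1,1,0,0,0,-0.1375],[0.5,0.1,1,0,0,0,-0.1375],[0.5,0.1,1,0,0,0,-0.1375]]

```text
time: 49.05
position: [0.5521, 0.0961, 0.3507]
tcp_rot: [[-0.898, -0.003, 0.44], [-0.44, -0.0, -0.898], [0.002, -1.0, -0.001]]
contact_force: [0.5, 0.2, -0.8]
finger_gap: 0.503
```

Call:
drive_tool:
  targets:
    - [[0.5,0,1,0,0,0,0],[0.5,0,1,0,0,0,0],[0.5,0,1,0,0,0,0],[0.5,0,1,0,0,0,0],[0.5,0,1,0,0,0,0],[0.5,0,1,-1,0,0,0],[0.5,0,1,-1,0,0,0],[0.5,0,1,-1,0,0,0],[0.5,0,1,-1,0,0,0],[0.5,0,1,-1,0,0,0]]

```text
time: 50.05
position: [0.552, 0.2957, 0.25]
tcp_rot: [[-0.896, -0.002, 0.444], [-0.444, -0.001, -0.896], [0.002, -1.0, 0.0]]
contact_force: [0.5, 0.0, -0.4]
finger_gap: 0.494
```

```bash
python3 - <<'E'
from h import *
st()
t,_=snap("top","t13"); 
for c,r in dark_files(t):
  if c[0]<310 and c[1]<240: print(c.round(1),np.round(r[1],1),ray("top",*c,.013).round(3),[ray("top",*q,.013).round(3)[:2].tolist() for q in cv2.boxPoints(r)])
E
```

```text
50.05 [0.552  0.2957 0.25  ] [[-0.896, -0.002, 0.444], [-0.444, -0.001, -0.896], [0.002, -1.0, 0.0]] [ 0.5  0.  -0.4] 0.4940846441823723 [ 0.31  0.53  1.43 -0.    1.19  1.42]
[281.8 168.9] [23.5  7.5] [0.648 0.035 0.013] [[0.658, 0.075], [0.68, 0.062], [0.639, -0.003], [0.617, 0.009]]
[173.1 181.9] [18.9 42.3] [0.604 0.389 0.013] [[0.623, 0.464], [0.666, 0.334], [0.606, 0.313], [0.563, 0.443]]
[297.6 181.9] [14.5  8.7] [ 0.605 -0.016  0.013] [[0.605, 0.009], [0.628, -0.009], [0.598, -0.046], [0.575, -0.027]]
```

Call:
drive_tool:
  targets:
    - [[0.5,0,0.62,-1,0,0,0],[0.5,0,0.62,-1,0,0,0],[0.5,0,0.62,-1,0,0,0],[0.5,0,0.6,-1,0,0,0],[0.5,0,0,-1,0,0,0],[0.5,0,0,0,0,0,0],[0.5,0,0,0,0,0,0],[0.5,0,0,0,0,0,0],[0.5,0,0,0,0,0,0],[0.5,0,0,0,0,0,0]]

```text
time: 51.1
position: [0.5537, 0.3443, 0.1529]
tcp_rot: [[-0.896, 0.002, 0.443], [-0.443, 0.001, -0.896], [-0.002, -1.0, 0.0]]
contact_force: [0.1, 0.1, 0.5]
finger_gap: 0.495
```

```bash
python3 - <<'E'
from h import *
st(); im,KT=snap("wrist","w14",None,1); K,T=KT
m=(im.max(2)<50).astype(np.uint8); m[225:]=0
n,l,s,c=cv2.connectedComponentsWithStats(m)
for i in range(1,n):
    if s[i,4]>200:
        w=[ray("wrist",*q,.015,KT)[:2].round(3).tolist() for q in cv2.boxPoints(cv2.minAreaRect(np.argwhere(l==i)[:,::-1].astype(np.float32)))]
        print(s[i],ray("wrist",*c[i],.015,KT).round(3),w)
E
```

```text
51.1 [0.5537 0.3443 0.1529] [[-0.896, 0.002, 0.443], [-0.443, 0.001, -0.896], [-0.002, -1.0, 0.0]] [0.1 0.1 0.5] 0.49546767705167566 [ 0.39  0.67  1.44 -0.    1.02  1.5 ]
[ 198  105   26  108 2429] [0.561 0.396 0.015] [[0.509, 0.385], [0.599, 0.422], [0.607, 0.404], [0.518, 0.365]]
[ 108  121   65   98 2506] [0.524 0.448 0.015] [[0.472, 0.463], [0.571, 0.454], [0.571, 0.433], [0.47, 0.44]]
```

Call:
drive_tool:
  targets:
    - [[0.42,-0.13,0.8,0,0,0,-0.073],[0.42,0,0.8,0,0,0,0],[0.42,0,0.77,-0.3,0,0,0],[0.42,0,0,-1,0,0,0],[0.42,0,0,-1,0,0,0],[0.42,0,0,-1,0,0,0],[0.42,0,0,-1,0,0,0],[0.42,0,0,-1,0,0,0],[0.42,0,0,-0.6,0,0,0],[0.42,0,0,-0.22,0,0,0]]

```text
time: 52.15
position: [0.5496, 0.3918, 0.0274]
tcp_rot: [[-0.92, -0.002, 0.392], [-0.392, -0.001, -0.92], [0.003, -1.0, 0.0]]
contact_force: [-0.7, 0.1, -0.2]
finger_gap: 0.421
```

Call:
drive_tool:
  targets:
    - [[0.42,0,0,0,0,0,0],[0.1,0,0,0,0,0,0],[0.1,0,0,0,0,0,0],[0.1,0,0,0,0,0,0],[0.1,0,0,0,0,0,0],[0.1,0,0,0,0,0,0],[0.1,0,0,0.5,0,0,0],[0.1,0,0,1,0,0,0],[0.1,0,0,1,0,0,0],[0.1,0,0,1,0,0,0]]
  force: 35

```text
time: 53.15
position: [0.5502, 0.3915, 0.1]
tcp_rot: [[-0.92, -0.001, 0.391], [-0.391, -0.0, -0.92], [0.001, -1.0, 0.0]]
contact_force: [-0.1, 0.1, -1.2]
finger_gap: 0.224
```

Call:
drive_tool:
  targets:
    - [[0.1,0,-0.5,1,0,0,0],[0.1,0,-0.8,1,0,0,0],[0.1,0,-0.8,1,0,0,0],[0.1,0,-0.8,1,0,0,0],[0.1,0,-0.8,1,0,0,0],[0.1,0,-0.8,1,0,0,0],[0.1,0,-0.8,1,0,0,0],[0.1,0,-0.9,1,0,0,0],[0.1,0,-0.9,1,0,0,0],[0.1,0,-0.9,1,0,0,0]]

```text
time: 54.15
position: [0.5499, 0.2308, 0.3003]
tcp_rot: [[-0.92, -0.001, 0.391], [-0.391, -0.0, -0.92], [0.001, -1.0, -0.0]]
contact_force: [0.9, 0.1, -1.3]
finger_gap: 0.225
```

Call:
drive_tool:
  targets:
    - [[0.1,0,-1,0.5,0,0,0.1156],[0.1,0,-1,0.5,0,0,0.1156],[0.1,0,-1,0.5,0,0,0.1156],[0.1,0,-1,0.5,0,0,0.1156],[0.1,0,-1,0,0,0,0.1156],[0.1,0,-1,0,0,0,0.1156],[0.1,0,-1,0,0,0,0.1156],[0.1,0,-1,0,0,0,0.1156],[0.1,0,-1,0,0,0,0.1156],[0.1,0,-1,0,0,0,0.1156]]

```text
time: 55.15
position: [0.5499, 0.031, 0.3395]
tcp_rot: [[-0.254, -0.001, 0.967], [-0.967, 0.0, -0.254], [0.0, -1.0, -0.001]]
contact_force: [-0.2, -0.7, -2.4]
finger_gap: 0.222
```

Call:
drive_tool:
  targets:
    - [[0.1,0.3,-1,0,0,0,0],[0.1,0.3,-1,0,0,0,0],[0.1,0.3,-1,0,0.1825,-0.0489,0],[0.1,0.3,-1,0,0.1825,-0.0489,0],[0.1,0.3,-1,0,0.1825,-0.0489,0],[0.1,0.4,-1,0,0.1825,-0.0489,0],[0.1,0.4,0,0,0.1825,-0.0489,0],[0.1,0.4,0,0,0.1825,-0.0489,0],[0.1,0.4,0,0,0.1825,-0.0489,0],[0.1,0.4,0,0,0.1825,-0.0489,0]]

```text
time: 56.15
position: [0.6207, -0.0895, 0.3399]
tcp_rot: [[-0.094, 0.242, 0.966], [-0.358, 0.897, -0.26], [-0.929, -0.37, 0.002]]
contact_force: [-0.0, -0.3, -1.2]
finger_gap: 0.227
```

Call:
drive_tool:
  targets:
    - [[0.1,0,0,0,0.1825,-0.0489,0],[0.1,0,0,0,0.1825,-0.0489,0],[0.1,0,0,0,0.026,0.0985,0],[0.1,0,0,0,0.026,0.0985,0],[0.1,0,0,0,0,0,0],[0.1,0,0,0,0,0,0],[0.1,0,0,0,0,0,0],[0.1,0,0,0,0,0,0],[0.1,0,0,0,0,0,0],[0.1,0,0,0,0,0,0]]

```text
time: 57.15
position: [0.6205, -0.0882, 0.3395]
tcp_rot: [[-0.175, 0.244, 0.954], [-0.044, 0.966, -0.255], [-0.984, -0.086, -0.158]]
contact_force: [-0.2, -0.2, -0.6]
finger_gap: 0.229
```

```bash
python3 - <<'E'
from h import *
st(); t,f=tip()
im,_=snap("scene","s15")
print("pred tip,butt",proj("scene",t),proj("scene",t+.21*f))
# file2 handle in cup, both views
for n in("scene","top"):
  im=optics.snapshot(n)
  for c,r in dark_files(im):
    if (n=="scene" and 190<c[0]<265 and 130<c[1]<230) or (n=="top" and 270<c[0]<320 and 150<c[1]<200): print(n,c.round(1),cv2.boxPoints(r).round(0).tolist())
E
```

```text
57.15 [ 0.6205 -0.0882  0.3395] [[-0.175, 0.244, 0.954], [-0.044, 0.966, -0.255], [-0.984, -0.086, -0.158]] [-0.2 -0.2 -0.6] 0.22854261065973708 [-0.75  0.77  1.46  1.18  1.9  -0.59]
tip-cup [  9.2 -58.2 142.2] axis [0.175 0.044 0.984] tool [ 0.244  0.966 -0.086]
pred tip,butt [200.34606005 189.61493962] [200.91857587 148.4162355 ]
scene [223.2 168.1] [[220.0, 182.0], [221.0, 155.0], [227.0, 155.0], [225.0, 182.0]]
scene [240.6 182.1] [[228.0, 190.0], [248.0, 170.0], [254.0, 175.0], [234.0, 195.0]]
top [282. 169.] [[270.0, 166.0], [274.0, 159.0], [294.0, 172.0], [290.0, 178.0]]
```

Call:
drive_tool:
  targets:
    - [[0.1,0.12,0.75,0,0,0,0],[0.1,0,1,0,0,0,0],[0.1,0,1,0,0,0,0],[0.1,0,0,-0.6,0,0,0],[0.1,0,0,-1,0,0,0],[0.1,0,0,-1,0,0,0],[0.1,0,0,-1,0,0,0],[0.1,0,0,-0.4,0,0,0],[0.1,0,0,0,0,0,0],[0.1,0,0,0,0,0,0]]

```text
time: 58.3
position: [0.6231, -0.0332, 0.2597]
tcp_rot: [[-0.175, 0.244, 0.954], [-0.043, 0.966, -0.255], [-0.984, -0.086, -0.158]]
contact_force: [1.2, -0.7, -0.3]
finger_gap: 0.225
```

```bash
python3 - <<'E'
from h import *
st(); t,f=tip()
im,KT=snap("scene","s16",(150,90,280,230),4); im,KT=snap("top","t16",(240,120,340,225),4)
a=cv2.imread("pics/s16.png"); b=cv2.imread("pics/t16.png"); b=cv2.copyMakeBorder(b,0,a.shape[0]-b.shape[0],0,0,0); cv2.imwrite("pics/m16.png",cv2.resize(np.hstack([a,b]),None,fx=.85,fy=.85))
print((proj("scene",t)-[150,90])*3.4)
E
```

```text
58.3 [ 0.6231 -0.0332  0.2597] [[-0.175, 0.244, 0.954], [-0.043, 0.966, -0.255], [-0.984, -0.086, -0.158]] [ 1.2 -0.7 -0.3] 0.22517188873722319 [-0.68  0.87  1.55  1.18  1.78 -0.75]
tip-cup [11.8 -3.  62.4] axis [0.175 0.043 0.984] tool [ 0.244  0.966 -0.086]
[240.89121814 379.85478746]
```

View pics/m16.png

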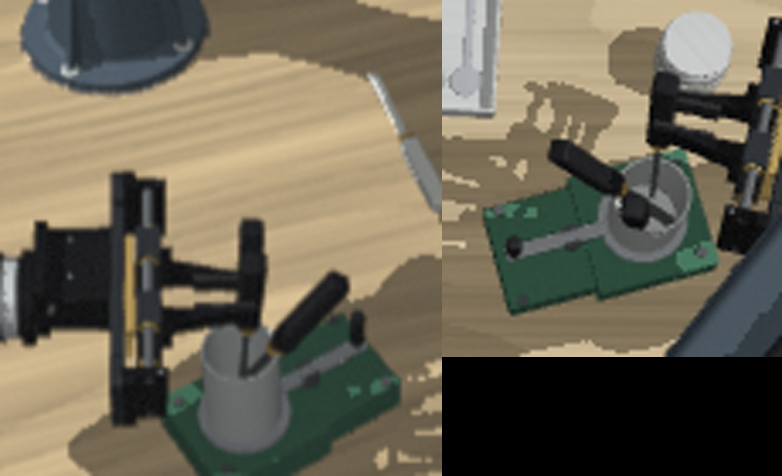

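Call:
drive_tool:
  targets:
    - [[0.1,0,0,-0.6,0,0,0],[0.1,0,0,-0.8,0,0,0],[0.1,0,0,-0.8,0,0,0],[0.1,0,0,-0.4,0,0,0],[0.1,0,0,-0.2,0,0,0],[0.1,0,0,-0.1,0,0,0],[0.1,0,0,0,0,0,0],[0.1,0,0,0,0,0,0],[0.1,0,0,0,0,0,0],[0.1,0,0,0,0,0,0]]

```text
time: 59.4
position: [0.6226, -0.033, 0.2015]
tcp_rot: [[-0.176, 0.243, 0.954], [-0.044, 0.966, -0.255], [-0.983, -0.087, -0.159]]
contact_force: [-3.3, 0.4, 0.2]
finger_gap: 0.226
```

```bash
python3 - <<'E'
from h import *
st(); t,f=tip()
E
```

```text
59.4 [ 0.6226 -0.033   0.2015] [[-0.176, 0.243, 0.954], [-0.044, 0.966, -0.255], [-0.983, -0.087, -0.159]] [-3.3  0.4  0.2] 0.22550430836029403 [-0.68  0.96  1.55  1.17  1.75 -0.83]
tip-cup [11.1 -3.   4.3] axis [0.176 0.044 0.983] tool [ 0.243  0.966 -0.087]
```

Call:
drive_tool:
  targets:
    - [[0.1,0,0,-0.1,0,0,0],[0.1,0,0,0,0,0,0],[0.4,0,0,0,0,0,0],[0.4,0,0,0,0,0,0],[0.4,0,0,0,0,0,0],[0.4,-0.13,-0.47,0.04,0,0,0],[0.4,-0.25,-0.96,0.08,0,0,0],[0.4,-0.25,-0.96,0.08,0,0,0],[0.4,-0.25,-0.96,0.08,0,0,0],[0.4,0,-1,1,0,0,0]]

```text
time: 60.4
position: [0.6042, -0.1227, 0.2234]
tcp_rot: [[-0.179, 0.246, 0.953], [-0.041, 0.966, -0.257], [-0.983, -0.085, -0.163]]
contact_force: [0.9, 0.7, 0.3]
finger_gap: 0.404
```

Call:
drive_tool:
  targets:
    - [[0.5,0,0,1,-0.026,-0.0985,0],[0.5,0,0,1,-0.026,-0.0985,0],[0.5,0,0,1,-0.1825,0.0489,0],[0.5,0,0,1,-0.1825,0.0489,0],[0.5,0,0,1,-0.1825,0.0489,0],[0.5,0,0,1,-0.1825,0.0489,0],[0.5,0,0,0.5,-0.1825,0.0489,0],[0.5,0,0,0,-0.1825,0.0489,0],[0.5,0,0,0,-0.1825,0.0489,0],[0.5,0,0,0,-0.1825,0.0489,0]]

```text
time: 61.4
position: [0.6051, -0.1229, 0.3567]
tcp_rot: [[-0.25, 0.077, 0.965], [-0.925, 0.275, -0.261], [-0.286, -0.958, 0.003]]
contact_force: [0.3, 1.0, 0.0]
finger_gap: 0.504
```

```bash
python3 - <<'E'
from h import *
st()
for n in("scene","top"):
  im,_=snap(n,"q17"+n)
  for c,r in dark_files(im):
    if (n=="scene" and 190<c[0]<300 and 130<c[1]<230) or (n=="top" and c[0]<320 and 130<c[1]<230): print(n,c.round(1),np.round(r[1]),cv2.boxPoints(r).round(0).tolist(),ray(n,*c,.013).round(3))
E
```

```text
61.4 [ 0.6051 -0.1229  0.3567] [[-0.25, 0.077, 0.965], [-0.925, 0.275, -0.261], [-0.286, -0.958, 0.003]] [0.3 1.  0. ] 0.5043829263150096 [-0.51  0.43  1.33  0.28  1.46 -0.29]
scene [223.7 177.8] [43.  8.] [[219.0, 155.0], [227.0, 155.0], [229.0, 198.0], [221.0, 198.0]] [0.443 0.032 0.013]
scene [240.4 181.9] [ 6. 28.] [[228.0, 190.0], [248.0, 170.0], [253.0, 174.0], [233.0, 194.0]] [0.477 0.08  0.013]
top [301.9 157.9] [ 6. 20.] [[297.0, 168.0], [300.0, 147.0], [306.0, 148.0], [304.0, 168.0]] [ 0.686 -0.031  0.013]
top [282.  168.8] [24.  7.] [[270.0, 166.0], [274.0, 159.0], [294.0, 172.0], [290.0, 179.0]] [0.649 0.034 0.013]
```

Call:
drive_tool:
  targets:
    - [[0.5,0,1,0,-0.1825,0.0489,0],[0.5,0,1,0,-0.1825,0.0489,0],[0.5,0,1,0,0,0,-0.18],[0.5,0,1,0,0,0,-0.18],[0.5,0,1,0,0,0,-0.18],[0.5,0,1,0,0,0,-0.18],[0.5,0,1,0,0,0,-0.18],[0.5,0,1,0,0,0,-0.18],[0.5,0,1,0,0,0,-0.18],[0.5,0,1,0,0,0,-0.18]]

```text
time: 62.5
position: [0.6051, 0.0784, 0.3537]
tcp_rot: [[-0.986, -0.004, 0.169], [-0.169, 0.003, -0.986], [0.003, -1.0, -0.003]]
contact_force: [0.2, -0.4, 0.8]
finger_gap: 0.499
```

Call:
drive_tool:
  targets:
    - [[0.5,-0.24,1,0,0,0,-0.165],[0.5,-0.24,1,0,0,0,-0.165],[0.5,-0.24,1,0,0,0,0],[0.5,-0.24,1,0,0,0,0],[0.5,-0.24,1,0,0,0,0],[0.5,-0.24,1,0,0,0,0],[0.5,-0.24,1,0,0,0,0],[0.5,-0.24,1,0,0,0,0],[0.5,-0.24,1,0,0,0,0],[0.5,-0.24,1,0,0,0,0]]

```text
time: 63.5
position: [0.5576, 0.2784, 0.3536]
tcp_rot: [[-0.997, -0.005, -0.083], [0.083, 0.001, -0.997], [0.005, -1.0, -0.001]]
contact_force: [0.3, 0.0, -0.5]
finger_gap: 0.5
```

Call:
drive_tool:
  targets:
    - [[0.5,-0.24,0.9,-1,0,0,0],[0.5,-0.24,0.9,-1,0,0,0],[0.5,-0.24,0.9,-1,0,0,0],[0.5,-0.24,0.9,-1,0,0,0],[0.5,-0.24,0.9,-1,0,0,0],[0.5,-0.24,0.9,-1,0,0,0],[0.5,-0.24,0.9,-1,0,0,0],[0.5,-0.24,0.9,-1,0,0,0],[0.5,-0.24,0.9,-1,0,0,0],[0.5,-0.24,0.5,-1,0,0,0]]

```text
time: 64.5
position: [0.5101, 0.4508, 0.1527]
tcp_rot: [[-0.997, -0.004, -0.083], [0.083, 0.0, -0.997], [0.004, -1.0, -0.0]]
contact_force: [-0.1, -1.3, 0.2]
finger_gap: 0.502
```

```bash
python3 - <<'E'
from h import *
st(); im,KT=snap("wrist","w18",None,1); K,T=KT
m=(im.max(2)<50).astype(np.uint8); m[225:]=0
n,l,s,c=cv2.connectedComponentsWithStats(m)
for i in range(1,n):
    if s[i,4]>200:
        w=[ray("wrist",*q,.015,KT)[:2].round(3).tolist() for q in cv2.boxPoints(cv2.minAreaRect(np.argwhere(l==i)[:,::-1].astype(np.float32)))]
        print(s[i],ray("wrist",*c[i],.015,KT).round(3),w)
E
```

```text
64.5 [0.5101 0.4508 0.1527] [[-0.997, -0.004, -0.083], [0.083, 0.0, -0.997], [0.004, -1.0, -0.0]] [-0.1 -1.3  0.2] 0.5024338417019949 [0.56 0.71 1.36 0.   1.08 2.21]
[ 249  122   22  103 2155] [0.525 0.448 0.015] [[0.57, 0.453], [0.569, 0.435], [0.474, 0.442], [0.475, 0.462]]
```

Call:
drive_tool:
  targets:
    - [[0.5,0,0,-0.6,0,0,0],[0.5,0,0,-1,0,0,0],[0.5,0,0,-1,0,0,0],[0.5,0,0,-1,0,0,0],[0.5,0,0,-1,0,0,0],[0.5,0,0,-1,0,0,0],[0.5,0,0,-0.5,0,0,0],[0.1,0,0,0,0,0,0],[0.1,0,0,0,0,0,0],[0.1,0,0,0,0,0,0]]
  force: 35

```text
time: 65.55
position: [0.5105, 0.4519, 0.0343]
tcp_rot: [[-0.997, 0.002, -0.081], [0.081, 0.001, -0.997], [-0.002, -1.0, -0.002]]
contact_force: [-0.7, 0.3, -0.2]
finger_gap: 0.309
```

Call:
drive_tool:
  targets:
    - [[0.1,0,0,0,0,0,0],[0.1,0,0,0,0,0,0],[0.1,0,0,0,0,0,0],[0.1,0,0,1,0,0,0],[0.1,0,0,1,0,0,0],[0.1,0,0,1,0,0,0],[0.1,0,0,1,0,0,0],[0.1,0,0,1,0,0,0],[0.1,0,0,1,0,0,0],[0.1,0,0,1,0,0,0]]

```text
time: 66.55
position: [0.5087, 0.4516, 0.1733]
tcp_rot: [[-0.997, -0.001, -0.08], [0.08, -0.0, -0.997], [0.001, -1.0, 0.0]]
contact_force: [-0.5, -0.8, -1.5]
finger_gap: 0.228
```

```bash
python3 - <<'E'
from h import *
h=np.array([.25,.968]); s=np.array([.968,-.25])
def f(u,v,z,n="top"):
    w=ray(n,u,v,z)[:2]-[.590,-.0173]; print(n,z,"a,b mm",(w@h*1000).round(1),(w@s*1000).round(1))
f((675-442)/3.4+240,218/3.4+120,.05); f((628-442)/3.4+240,188/3.4+120,.15)   # file1 tip, ferrule
f(272,162.5,.226)                                   # file1 butt
f((633-442)/3.4+240,210/3.4+120,.255); f(303,147.5,.25); f(300.5,168,.16) # file2 butt, file3 butt, file3 ferrule
im=cv2.imread("pics/q17top.png"); cv2.imwrite("pics/m17.png",cv2.resize(im[140:200,262:325],None,fx=9,fy=9,interpolation=cv2.INTER_CUBIC))
E
```

```text
top 0.05 a,b mm -29.1 7.1
top 0.15 a,b mm 22.1 -1.5
top 0.226 a,b mm 93.5 -1.2
top 0.255 a,b mm 16.3 -44.5
top 0.25 a,b mm 20.9 55.0
top 0.16 a,b mm 11.2 21.6
```

View pics/m17.png

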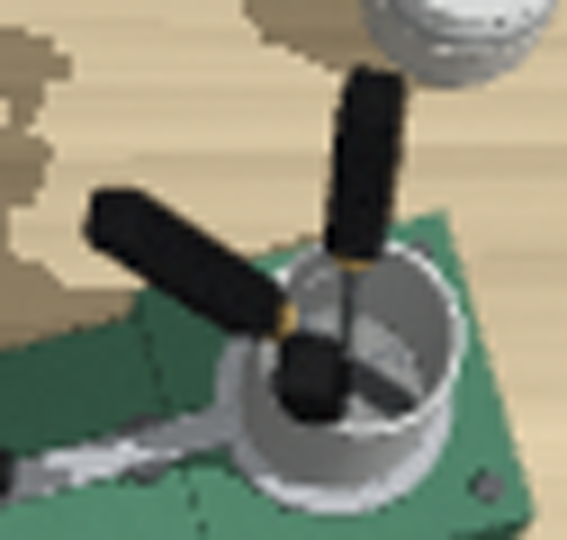

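Call:
drive_tool:
  targets:
    - [[0.1,0,-0.8,0.9,0,0,0.15],[0.1,0,-0.9,0.9,0,0,0.15],[0.1,0,-0.9,0.9,0,0,0.15],[0.1,0,-0.9,0.9,0,0,0.15],[0.1,0,-0.9,0.9,0,0,0.15],[0.1,0,-0.9,0.9,0,0,0.15],[0.1,0,-0.9,0.9,0,0,0.15],[0.1,0,-0.9,0.9,0,0,0.15],[0.1,0,-0.9,0.9,0,0,0.15],[0.1,0,-0.9,0.9,0,0,0.15]]

```text
time: 67.55
position: [0.5087, 0.2731, 0.3533]
tcp_rot: [[-0.451, -0.001, 0.893], [-0.893, 0.0, -0.451], [0.0, -1.0, -0.001]]
contact_force: [0.4, 0.1, -1.6]
finger_gap: 0.227
```

Call:
drive_tool:
  targets:
    - [[0.1,0.245,-1,0,0,0,0.0675],[0.1,0.245,-1,0,0,0,0.0675],[0.1,0.245,-1,0,0,0,0.0675],[0.1,0.245,-1,0,0,0,0.0675],[0.1,0.245,-1,0,0,0,0],[0.1,0.245,-1,0,0,0,0],[0.1,0.245,-1,0,0,0,0],[0.1,0.245,-1,0,0,0,0],[0.1,0.245,-1,0,0,0,0],[0.1,0.245,-1,0,0,0,0]]

```text
time: 68.55
position: [0.5579, 0.0732, 0.3525]
tcp_rot: [[-0.258, -0.001, 0.966], [-0.966, 0.0, -0.258], [-0.0, -1.0, -0.001]]
contact_force: [-1.2, -0.0, -0.6]
finger_gap: 0.226
```

Call:
drive_tool:
  targets:
    - [[0.1,0.245,-1,0,0,0,0],[0.1,0.245,-1,0,0,0,0],[0.1,0.245,-1,0,0,0,0],[0.1,0.245,-1,0,0,0,0],[0.1,0.245,-1,0,0,0,0],[0.1,0.245,-1,0,0.1758,-0.0471,0],[0.1,0.245,-1,0,0.1758,-0.0471,0],[0.1,0.245,-1,0,0.1758,-0.0471,0],[0.1,0.245,-1,0,0.1758,-0.0471,0],[0.1,0.245,-1,0,0.1758,-0.0471,0]]

```text
time: 69.55
position: [0.6074, -0.1274, 0.3537]
tcp_rot: [[-0.193, 0.173, 0.966], [-0.727, 0.636, -0.259], [-0.659, -0.752, 0.003]]
contact_force: [0.8, 0.9, -1.1]
finger_gap: 0.226
```

Call:
drive_tool:
  targets:
    - [[0.1,0,0,0,0.1758,-0.0471,0],[0.1,0,0,0,0.1758,-0.0471,0],[0.1,0,0,0,0.1758,-0.0471,0],[0.1,0,0,0,0.1758,-0.0471,0],[0.1,0,0,0,0.1758,-0.0471,0],[0.1,0,0,0,0.1758,-0.0471,0],[0.1,0,0,0,0.029,0.107,0],[0.1,0,0,0,0,0,0],[0.1,0,0,0,0,0,0],[0.1,0,0,0,0,0,0]]

```text
time: 70.55
position: [0.6075, -0.1262, 0.3536]
tcp_rot: [[-0.08, 0.259, 0.963], [0.022, 0.966, -0.258], [-0.997, 0.0, -0.083]]
contact_force: [-0.3, -0.1, -1.7]
finger_gap: 0.228
```

```bash
python3 - <<'E'
from h import *
st(); t,f=tip(.148)
h=np.array([.25,.968]); s=np.array([.968,-.25]); d=np.array([-.014*h+.014*s])[0]+[.590,-.0173]-t[:2]; print("to go (u)",(d/.02).round(2))
for n in("scene","top"):
  im,_=snap(n,"q19"+n)
  for c,r in dark_files(im):
    if (n=="scene" and 190<c[0]<300 and 130<c[1]<230) or (n=="top" and c[0]<320 and 130<c[1]<230): print(n,c.round(1),np.round(r[1]))
E
```

```text
70.55 [ 0.6075 -0.1262  0.3536] [[-0.08, 0.259, 0.963], [0.022, 0.966, -0.258], [-0.997, 0.0, -0.083]] [-0.3 -0.1 -1.7] 0.22826289532152863 [-0.81  0.8   1.44  1.21  1.99 -0.66]
tip-cup [ 10.8 -86.3 158.2] axis [ 0.08  -0.022  0.997] tool [0.259 0.966 0.   ]
to go (u) [-0.04  3.46]
scene [223.8 178. ] [42.  8.]
scene [240.8 181.7] [ 8. 28.]
top [301.9 157.9] [ 7. 20.]
top [281.8 168.8] [24.  8.]
```

Move over and descend most of the way (158 mm above the floor; stop ~8 mm above).

Call:
drive_tool:
  targets:
    - [[0.1,-0.04,0.66,0,0,0,0],[0.1,0,1,0,0,0,0],[0.1,0,1,0,0,0,0],[0.1,0,0.8,0,0,0,0],[0.1,0,0,-0.6,0,0,0],[0.1,0,0,-1,0,0,0],[0.1,0,0,-1,0,0,0],[0.1,0,0,-1,0,0,0],[0.1,0,0,-0.4,0,0,0],[0.1,0,0,0,0,0,0]]

```text
time: 71.65
position: [0.6066, -0.0574, 0.2715]
tcp_rot: [[-0.085, 0.259, 0.962], [0.026, 0.966, -0.258], [-0.996, 0.003, -0.088]]
contact_force: [-0.1, -0.3, 0.0]
finger_gap: 0.223
```

Call:
drive_tool:
  targets:
    - [[0.1,0,0,-0.6,0,0,0],[0.1,0,0,-0.8,0,0,0],[0.1,0,0,-0.8,0,0,0],[0.1,0,0,-0.6,0,0,0],[0.1,0,0,-0.4,0,0,0],[0.1,0,0,-0.2,0,0,0],[0.1,0,0,0,0,0,0],[0.1,0,0,0,0,0,0],[0.1,0,0,0,0,0,0],[0.1,0,0,0,0,0,0]]

```text
time: 72.65
position: [0.6067, -0.0572, 0.2055]
tcp_rot: [[-0.082, 0.259, 0.962], [0.023, 0.966, -0.258], [-0.996, 0.001, -0.085]]
contact_force: [-0.6, -0.4, -1.1]
finger_gap: 0.225
```

```bash
python3 - <<'E'
from h import *
st(); t,f=tip(.148)
E
```

```text
72.65 [ 0.6067 -0.0572  0.2055] [[-0.082, 0.259, 0.962], [0.023, 0.966, -0.258], [-0.996, 0.001, -0.085]] [-0.6 -0.4 -1.1] 0.22514984391258713 [-0.73  1.    1.56  1.17  1.83 -0.95]
tip-cup [  9.7 -17.1  10. ] axis [ 0.082 -0.023  0.996] tool [0.259 0.966 0.001]
```

Lower to contact, release, retreat.

Call:
drive_tool:
  targets:
    - [[0.1,0,0,-0.2,0,0,0],[0.1,0,0,-0.15,0,0,0],[0.1,0,0,-0.05,0,0,0],[0.1,0,0,0,0,0,0],[0.1,0,0,0,0,0,0],[0.1,0,0,0,0,0,0],[0.1,0,0,0,0,0,0],[0.1,0,0,0,0,0,0],[0.1,0,0,0,0,0,0],[0.1,0,0,0,0,0,0]]

```text
time: 73.65
position: [0.6066, -0.0572, 0.1987]
tcp_rot: [[-0.08, 0.259, 0.963], [0.027, 0.966, -0.257], [-0.996, 0.006, -0.085]]
contact_force: [-0.4, 0.1, 5.2]
finger_gap: 0.225
```

Call:
drive_tool:
  targets:
    - [[0.4,0,0,0,0,0,0],[0.4,0,0,0,0,0,0],[0.4,0,0,0,0,0,0],[0.4,-0.13,-0.48,0,0,0,0],[0.4,-0.26,-0.96,0,0,0,0],[0.4,-0.26,-0.96,0,0,0,0],[0.4,-0.26,-0.96,0,0,0,0],[0.4,-0.26,-0.96,0,0,0,0],[0.4,0,-1,0.5,0,0,0],[0.4,0,-1,0.5,0,0,0]]

```text
time: 74.65
position: [0.5825, -0.186, 0.2169]
tcp_rot: [[-0.083, 0.26, 0.962], [0.025, 0.965, -0.259], [-0.996, 0.002, -0.087]]
contact_force: [-0.4, -0.3, -0.6]
finger_gap: 0.399
```

Call:
drive_tool:
  targets:
    - [[0.4,0,-1,0,0,0,0],[0.4,0,-1,0,0,0,0],[0.4,0,-1,0,0,0,0],[0.4,0,-1,0,0,0,0],[0.4,0,-0.5,0,0,0,0],[0.4,0,0,0,0,0,0],[0.4,0,0,0,0,0,0],[0.4,0,0,0,0,0,0],[0.4,0,0,0,0,0,0],[0.4,0,0,0,0,0,0]]

```text
time: 75.65
position: [0.5832, -0.2727, 0.2171]
tcp_rot: [[-0.083, 0.258, 0.963], [0.024, 0.966, -0.257], [-0.996, 0.002, -0.086]]
contact_force: [0.6, 0.0, 0.4]
finger_gap: 0.4
```

```bash
python3 - <<'E'
from h import *
st()
h=np.array([.25,.968]); s=np.array([.968,-.25])
old={n:cv2.imread(f"pics/raw_{n}0.png")[:,:,::-1] for n in("scene","top")}
for n in("scene","top"):
  im,_=snap(n,"q20"+n)
  for c,r in dark_files(im):
    if (n=="scene" and 190<c[0]<300 and 110<c[1]<230) or (n=="top" and 260<c[0]<325 and 130<c[1]<230): print(n,c.round(1),np.round(r[1]),cv2.boxPoints(r).round(0).tolist())
# bystanders moved? (mean abs diff in their boxes, top)
im=optics.snapshot("top").astype(int)
for k,(x0,y0,x1,y1) in dict(tray=(194,109,260,156),can=(302,122,326,150),die=(342,131,381,164)).items(): print(k,abs(im[y0:y1,x0:x1]-old["top"][y0:y1,x0:x1]).mean().round(1))
E
```

```text
75.65 [ 0.5832 -0.2727  0.2171] [[-0.083, 0.258, 0.963], [0.024, 0.966, -0.257], [-0.996, 0.002, -0.086]] [0.6 0.  0.4] 0.39952461058036876 [-0.97  1.07  1.21  1.07  2.09 -0.76]
scene [220.7 180.7] [42. 16.] [[212.0, 156.0], [228.0, 156.0], [228.0, 198.0], [212.0, 198.0]]
scene [240.9 181.6] [ 8. 28.] [[229.0, 189.0], [247.0, 169.0], [253.0, 174.0], [235.0, 194.0]]
top [305.3 160.5] [15. 22.] [[296.0, 169.0], [301.0, 147.0], [316.0, 150.0], [311.0, 172.0]]
top [281.8 168.8] [24.  7.] [[270.0, 165.0], [274.0, 159.0], [294.0, 172.0], [289.0, 178.0]]
tray 20.5
can 20.7
die 20.7
```

```bash
python3 - <<'E'
from h import *
g=lambda im:cv2.cvtColor(im,cv2.COLOR_BGR2GRAY).astype(np.float32)
new={n:cv2.imread(f"pics/q20{n}.png") for n in("scene","top")}; old={n:cv2.imread(f"pics/raw_{n}0.png") for n in new}
for k,b in dict(tray=(190,105,264,160),can=(298,118,330,154),die=(338,127,385,168)).items():
    x0,y0,x1,y1=b; t=g(old["top"])[y0+4:y1-4,x0+4:x1-4]; r=cv2.matchTemplate(g(new["top"])[y0:y1,x0:x1],t,cv2.TM_CCOEFF_NORMED); print(k,cv2.minMaxLoc(r)[1::2])
# lever: shut state after push = q17scene ; compare peg patch with now and early shut image t5/s5
a=g(cv2.imread("pics/q17scene.png")); x0,y0,x1,y1=242,178,265,205
r=cv2.matchTemplate(g(new["scene"])[y0-4:y1+4,x0-4:x1+4],a[y0:y1,x0:x1],cv2.TM_CCOEFF_NORMED); print("peg",cv2.minMaxLoc(r)[1::2])
# dark columns: how many separate handles at successive rows over the cup, both views
m=(new["top"].max(2)<45)[140:182,262:325]; print("\n".join("".join("#" if v else "." for v in r) for r in m[::2]))
m=(new["scene"].max(2)<45)[150:204,205:260]; print("\n".join("".join("#" if v else "." for v in r) for r in m[::2]))
t=new["top"]; print([(c.round(0).tolist(),np.round(r[1]).tolist()) for c,r in dark_files(t) if c[0]<260 and c[1]<260])
E
```

```text
tray (0.9995158314704895, (4, 4))
can (0.939888060092926, (4, 4))
die (0.8781307935714722, (4, 4))
peg (0.8226178884506226, (4, 4))
...............................................................
...............................................................
...............................................................
...............................................................
.......................................#####...................
......................................######...................
......................................######...................
......................................######...................
.....................................#######...######..........
.....................................#######...######..........
.....................................######...######...........
..........#######....................######..#######...........
..........##########.................######.#######............
..........#############.............##############.............
.............#############............############.............
........
[... 1190 characters left out ...]
....###########..........
.......#######.#########.........##########............
.......#######.#########.......##########........##....
........######...#######.....##########.........####...
........######...#######...###########..........####...
........######...######...#########.............####...
........#######.#######...########..............####...
........#######.######.....#####.......................
........###############................................
.........##############................................
................######.................................
.......................................................
.....................................#.................
[]
```

```bash
python3 -c "
from plant import manip
print(manip.close_job())"
```

```text
the job is handed in; nothing more can be done
None
```

I did the whole job and handed it in at about 76 s; no verdict is given.

**What I did**
- I swung the lever open by its peg, and the last view with it open showed it there.
- I pressed the cup home with to-and-fro twists. It stopped sinking at the expected height with 27 N on it.
- I swung the lever shut. The pictures left doubt of about 0.05 rad. A second push met about 11 N and moved it only about 2 mm, so I took it to be on its stop.
- I stood all four black files in the cup. One had been knocked about 5 cm aside; the wrist camera showed this before I gripped it. The turquoise and white look-alikes were left alone.

**Last checks**
- Image code found four handles up in the cup, in both the top and scene views. It found no black file in the left part of the bench, where three of the four had lain. I did not rescan the spot where the fourth had lain.
- The tray, can and die block showed no shift in the top view.
- The lever peg had not moved since the files went in.

**Less certain**
- I had used up the 16 pictures, so I checked the final state by image code only. The fourth file was not looked at directly after release.
- The first file leans about 30° or more against the rim, with its tip at the opposite edge of the cup floor. The second leans about 10°; the third and fourth lean too, by amounts I did not measure.
- A plain brightness comparison of the tray, can and die block gave an unexplained even difference of about 20. Shape matching showed no shift, with scores of 1.00, 0.94 and 0.88.

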